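Complete the vial rack, then free the sagging gate bolt and hold the locker gate ajar

TASK

Put the two spare vials upright into the two empty pockets of the blue rack, fully home and without dropping them, and leave the vials already in it alone. Then open the small locker for the colleague who will slide the rack in: its barrel bolt sags behind the bent-up strap of its keeper, so take the black knob, lift the bolt over the strap while you draw it back well clear of the keeper (do not wrench it against the strap), and pull the self-closing gate about 30 degrees open by that knob. Finish while still holding the knob with the gate ajar, and leave everything else on the bench where it is.

Things in the scene. Friction and masses are not known exactly. Their poses are not given: they have to be found in the camera images.
- rack: blue block with four round pockets in a row, 56 (x) x 166 (y) x 32 (z) mm, 0.7 kg, standing loose on the bench; origin at the centre of its underside, its y axis runs along the row of pockets. Pockets are 34 mm wide, 26 mm deep (floor 6 mm above the bench), with a 2 mm chamfer, 40 mm apart. Two hold vials and two are empty; which ones varies
- pocket_0 (a point): pocket 0 (row runs from the rack's -y end, 0, to its +y end, 3): the point where the centre of a fully seated vial lies, on the pocket's axis 37 mm above the bench (5 mm above the rack's top face)
- pocket_1 (a point): pocket 1 (row runs from the rack's -y end, 0, to its +y end, 3): the point where the centre of a fully seated vial lies, on the pocket's axis 37 mm above the bench (5 mm above the rack's top face)
- pocket_2 (a point): pocket 2 (row runs from the rack's -y end, 0, to its +y end, 3): the point where the centre of a fully seated vial lies, on the pocket's axis 37 mm above the bench (5 mm above the rack's top face)
- pocket_3 (a point): pocket 3 (row runs from the rack's -y end, 0, to its +y end, 3): the point where the centre of a fully seated vial lies, on the pocket's axis 37 mm above the bench (5 mm above the rack's top face)
- racked_a_mid (a point): red-capped vial, 28 mm diameter, 62 mm tall, about 22 g, already standing in a pocket of the rack; this point is its centre, half-way up, z along its axis. Solid up to 25 mm above this point; the rest of the cap gives no grip
- racked_b_mid (a point): white-capped vial, 28 mm diameter, 62 mm tall, about 22 g, already standing in a pocket of the rack; this point is its centre, half-way up, z along its axis. Solid up to 25 mm above this point; the rest of the cap gives no grip
- spare_a_mid (a point): blue-capped vial, 28 mm diameter, 62 mm tall, about 22 g, spare, standing on the bench; this point is its centre, half-way up, z along its axis. Solid up to 25 mm above this point; the rest of the cap gives no grip
- spare_b_mid (a point): white-capped vial, 28 mm diameter, 62 mm tall, about 22 g, spare, standing on the bench; this point is its centre, half-way up, z along its axis. Solid up to 25 mm above this point; the rest of the cap gives no grip
- locker: white steel locker, 180 (x) x 240 (y) x 165 (z) mm, fixed to the bench; origin at the centre of its underside, front with the gate towards its -x. Grey barred gate hinged at the locker's +y side, latched by a steel barrel bolt across its upper rail to a jamb at the -y side
- gate_hinge (a point): point on the gate's upright hinge axis at the height of the bolt, 136 mm above the bench; fixed to the locker, same axes as the locker. The knob stands 26 mm in front of this axis (locker -x) and 169 mm to its -y when the gate is shut and the bolt thrown, 131 mm to its -y when the bolt is fully drawn
- gate (a joint): gate angle, rad: 0 shut, grows as the free (-y) end swings out to the locker's -x, to 1.3. Seen from above it swings clockwise about gate_hinge. A spring shuts it with 0.5 N m at 0 and 0.8 N m at 0.5 rad (3 to 6 N at the knob)
- bolt (a joint): bolt travel, m: 0 fully thrown, grows as the bolt is drawn along its own length towards the hinge side (locker +y), to a stop at 0.038. Slight friction (about 1.2 N), so it stays where it is left. It is out of the keeper at 0.022
- barrel (a joint): lift of the sagging bolt and its guide plate, rad: 0 hanging down, up to a stop at 0.10. It pivots on one screw 147 mm from the thrown knob towards the hinge side, so the knob rises 1.5 mm per 0.01 rad. It falls back by its own weight (about 2 to 3 N to lift at the knob). The collar on the bolt's end clears the keeper's strap above 0.035, that is with the knob lifted more than 5 mm; lift it 8 to 12 mm and keep it up for the first 20 mm of travel
- bolt_knob: black ball knob, 24 mm diameter, on an 8 mm upright steel stem that stands on the bolt in front of the gate; origin at the ball's centre, about 199 mm above the bench, 70 mm above the bolt and 34 mm above the locker's roof; the ball can turn between the fingers
- bolt_collar: steel collar, 24 mm diameter, 5 mm thick, on the bolt's free end; hangs 6 mm deep behind the strap of the keeper; origin at its centre
- keeper: steel staple on the locker's -y jamb, 9 mm wide, that the bolt's end passes through, its lower strap bent upwards; origin on top of the bent strap, under the bolt, 121.5 mm above the bench. Its top is 163 mm above the bench
- timer: white bench timer, 52 x 66 x 17 mm, bystander; origin at the centre of its underside
- beaker: small plastic beaker, 54 mm wide, 52 mm tall, bystander; origin at the centre of its underside
- petri_dish: covered petri dish, 61 mm wide, 16 mm tall, bystander; origin at the centre of its underside
- connector: black hose connector, 33 x 48 x 33 mm, bystander; origin at the centre of its underside
- marker: marker pen with blue cap, 132 mm long, 19 mm thick, bystander; origin at the centre of its underside

How it is judged (in metres and radians):
On the way, in this order (a step that is already met when the one before it is completed fails the run):
1. every pocket of the rack holds a fully seated vial (distance between any of racked_a_mid, racked_b_mid, spare_a_mid, spare_b_mid and pocket_0 below 0.006 m and distance between any of racked_a_mid, racked_b_mid, spare_a_mid, spare_b_mid and pocket_1 below 0.006 m and distance between any of racked_a_mid, racked_b_mid, spare_a_mid, spare_b_mid and pocket_2 below 0.006 m and distance between any of racked_a_mid, racked_b_mid, spare_a_mid, spare_b_mid and pocket_3 below 0.006 m), for 0.2 s.
2. the bolt is drawn out of the keeper (value of joint bolt above 0.026 m), for 0.1 s.
3. the gate is ajar (value of joint gate above 0.35 rad), for 0.2 s.
At the end, for the whole second after the job is handed in: each of the four pockets holds a vial whose centre is within 6 mm of the seated point; the bolt is drawn at least 26 mm; the gate stands still between 0.35 and 0.75 rad (20 to 43 degrees), with the fingers on the bolt's knob with more than 1 N against the closing spring (all of step 1 and value of joint bolt above 0.026 m and value of joint gate between 0.35 and 0.75 rad and velocity of joint gate between -0.1 and 0.1 rad/s and contact force between the fingers and bolt_knob above 1 N); the arm keeps its last pose, push and grip.
It fails at once if the bolt's collar is wrenched against the keeper with more than 40 N (contact force between bolt_collar and keeper above 40 N).
It fails at once if a vial that was already in the rack is pulled out (raised more than 15 mm) (height (world z) of any of racked_a_mid, racked_b_mid above 0.052 m).
It fails at once if a spare vial is dropped from more than about 20 mm, or toppled ((linear speed of spare_a above 0.65 m/s and contact force between the fingers and spare_a below 0.05 N) or (linear speed of spare_b above 0.65 m/s and contact force between the fingers and spare_b below 0.05 N) or angle between any of racked_a_mid, racked_b_mid, spare_a_mid, spare_b_mid's own z axis and vertical above 1 rad).
It fails at once if the rack is pushed more than 40 mm from its place (distance of rack from where it was at the start of the episode above 0.04 m).
It fails at once if a bystander (timer, beaker, petri dish, marker, hose connector) is moved more than 40 mm (distance of any of timer, beaker, petri_dish, marker, connector from where it was at the start of the episode above 0.04 m).
It also fails if it takes over 64 s, if anything falls off the work surface, if the arm or the gripper's body presses on something with over 40 N, if the wrist force passes 120 N, or if a joint passes its speed limit or range.

ROBOT

A 7-joint arm with a two-finger parallel gripper is mounted at the origin on a cart in front of the work surface, level with it; the furniture and walls round the work are solid. World frame = base frame: x ahead of the robot, y to its left, z up, the work surface at z = 0. Lengths are in mm, angles in degrees, forces in N, time in s.
With the tool pointing down it reaches from about 375 to 925 mm from the base axis. Payload 3.1 kg.
Tool frame: the origin (TCP) lies between the finger pads; the fingertips stand ahead of it and the grasp point (between the pads) lies 11 mm behind it (nose_length is the z of the fingertips in the tool frame, in mm); z points along the fingers, y is the line along which they close (so a half turn about z gives the same grasp; the last joint's range is limited). The gripper opens to 85 mm and grips with 20 to 120 N. Pads are 22 mm wide; open, the fingers measure 114 mm over their backs; the gripper's body (76 mm by 85 mm) begins 54 mm behind the grasp point. The pads swing forward as they close: fully open they stand 13 mm farther back than shut.
Start: joints at [61.891, 21.939, 2.515, 91.553, -1.026, 66.532, -2.859], TCP at [248.824, -600.491, 239.269] pointing down, gripper open.
Joint ranges: [-149.38, 149.38], [-23.57, 123.04], [-84.95, 90], [0, 143.3], [-89.99, 269.99], [3.08, 112.72], [-163.45, 163.45]. Speed limits (degrees/s): [159.86, 159.86, 180, 180, 180, 180, 180].

INTERFACE

Orientations are given as a 3x3 rotation matrix whose columns are the frame's x, y, z axes.
In Python, from station import * gives the robot as it stands.
- The arm moves only by the tool carry_out, never from a script. Its argument "targets" is a list of rows, each an object of numbers: "tx", "ty", "tz": the shift along the world's x, y, z each as a share of 0.04 m, from -1 to 1; "ax", "ay", "az": the turn, a rotation vector about the world's x, y, z each as a share of 5 degrees, from -1 to 1; "hand": the gripper's target within -1 to 1 (fully open at 1, half-way at 0, shut at -1). In form: [{"tx": .., "ty": .., "tz": .., "ax": .., "ay": .., "az": .., "hand": ..}, ...]. A call has exactly 10 rows; each row shifts and turns the commanded pose from where the row before left it; what a row does not reach is not made up. A row lasts 1/12 s, in which the tool goes at most 41.7 mm and 7.16 degrees, less where a joint would pass 70% of its speed; a pose out of reach is approached as far as the arm can. A call with a number of a shift or a turn outside -1 to 1 is refused whole. A call with a gripper value outside its range is refused whole. The fingers move at their own pace and stop on an object; "force" is the grip in N (left out, the last holds). Time passes only in rows, so rows that do not move let the fingers close, or fill a call up. It gives the time, the measured TCP pose, the force, the opening and the grip force at its end, in the units of the state.
- sense(): the state, without advancing time (a new reading comes with each control period).
- get_image(name): name is "scene" or "top" or "wrist"; returns the picture (420x560x3 uint8, red, green, blue); there is no depth.
- calibration(name): a dict with "K" (3x3 intrinsics, pixels), "D" ([k1, k2, p1, p2, k3] as OpenCV has them; the pictures are not rectified), "R" (3x3) and "t" (3): a world point X has camera coordinates R X + t. Camera axes: x right, y down, z forward; pixel columns grow to the right and rows downward; lengths in mm; the calibration is good to about 2 mm. A picture is of the moment at which its call begins: read the wrist's pose just before it. calibration takes no time and is no camera call; for the wrist camera it gives the pose at the moment of the call.
- finish_job(): hands the job in; it is judged then, once.
Trained networks look in the newest picture that a camera, given by its name, has taken for a name from the list of things; names that differ only in an ending like _2 or _b are one class to them, and where a whole thing is asked for, a point or a joint stands for the part that bears it (a point fixed in the world has none). Each returns a list of dicts, best first, with "p" (0 to 1); they miss things now and then, are a little off and sometimes report something else, mostly with a low value. They report only what shows in the picture. A call takes as long as a camera call.
- spot_in(label, camera): "point" ([x, y, z] in mm, in world coordinates, good to about 4 mm: the middle of the surface that is visible of it).
The state is a dict: "time_s": time; "joint_positions": joint angles; "qvel": joint speeds; "joint_efforts": joint torques, N m; "eef_pos": TCP position; "orientation": TCP orientation; "wrist_force": force on the tool from outside, world axes, zero at the start; "wrist_torque": the same for the moment, N m; "opening": opening from 0.0 (shut) to 1.0 (fully open); "grip_force": force on a finger pad.
Only numpy, scipy, OpenCV 4.12 (cv2) and the standard library are available. Lean on these libraries where they do the work, as an engineer would, in place of code of your own. Each camera call takes 0.05 s, during which the arm holds its last target. There are 200 camera calls.

## Working session

There is one attempt and no reset: what is moved stays moved. The work goes in short steps, Python scripts to look and compute and a tool call to move; the robot and the scene stay as the last step left them, time stands still between calls to the robot, and variables do not carry over. Pictures are saved under pics/ and viewed, at most 10 in all, crops included, and the job is handed in when it is done.

Besides the shell and the picture viewer there is one more tool, called after ">>>" as a command line: name --argument value ..., lists and objects as JSON in quotes. carry_out: Moves the arm, as the interface text tells. Shift numbers are shares of 0.04 m and turn numbers shares of 5 degrees, none past 1 either way. Its arguments: {"type":"object","properties":{"targets":{"type":"array","items":{"type":"object","properties":{"tx":{"type":"number","minimum":-1,"maximum":1},"ty":{"type":"number","minimum":-1,"maximum":1},"tz":{"type":"number","minimum":-1,"maximum":1},"ax":{"type":"number","minimum":-1,"maximum":1},"ay":{"type":"number","minimum":-1,"maximum":1},"az":{"type":"number","minimum":-1,"maximum":1},"hand":{"type":"number"}}}},"force":{"type":"number"}},"required":["targets"]}

```bash
mkdir -p pics; ls
python3 - <<'E'
from station import *
import cv2
s=sense();print({k:s[k] for k in('time_s','eef_pos','orientation','opening','wrist_force')}, [k for k in s])
for c in('scene','top'):
    im=get_image(c);cv2.imwrite(f'pics/{c}0.png',im[:,:,::-1])
    for l in['rack','spare_a','racked_a','spare_b','locker','gate','bolt_knob','bolt_collar','keeper','timer','beaker','petri_dish','connector','marker']:
        try:print(c,l,[(round(d['p'],2),[round(float(v)) for v in d['point']]) for d in spot_in(l,c)][:5])
        except Exception as e:print(c,l,e)
print(sense()['time_s'])
E
```

```text
pics
{'time_s': 0.0, 'eef_pos': array([ 248.45300599, -599.60913786,  237.86194368]), 'orientation': array([[ 9.23822184e-01,  3.82820134e-01, -1.14777954e-03],
       [ 3.82821834e-01, -9.23818977e-01,  2.43742288e-03],
       [-1.27245967e-04, -2.69114040e-03, -9.99996371e-01]]), 'opening': 0.9972903083618211, 'wrist_force': array([-1.3163661 , -0.40342327, -0.03257843])} ['time_s', 'joint_positions', 'qvel', 'joint_efforts', 'eef_pos', 'orientation', 'wrist_force', 'wrist_torque', 'grip_force', 'opening']
scene rack [(0.93, [485, -273, 27])]
scene spare_a it knows: barrel, beaker, bolt, bolt_collar, bolt_knob, connector, gate, gate_hinge, keeper, locker, marker, petri_dish, pocket, rack, racked_a_mid, racked_b_mid, spare_a_mid, spare_b_mid, timer
scene racked_a it knows: barrel, beaker, bolt, bolt_collar, bolt_knob, connector, gate, gate_hinge, keeper, locker, marker, petri_dish, pocket, rack, racked_a_mid, racked_b_mid, spare_a_mid, spare_b_mid, timer
scene spare_b it knows: barrel, beaker, bolt, bolt_collar, bolt_knob, connector, gate, gate_hinge, keeper, locker, marker, petri_d
[... 987 characters left out ...]
k, racked_a_mid, racked_b_mid, spare_a_mid, spare_b_mid, timer
top spare_b it knows: barrel, beaker, bolt, bolt_collar, bolt_knob, connector, gate, gate_hinge, keeper, locker, marker, petri_dish, pocket, rack, racked_a_mid, racked_b_mid, spare_a_mid, spare_b_mid, timer
top locker []
top gate [(0.77, [553, 134, 141])]
top bolt_knob [(0.61, [644, 136, 164]), (0.52, [493, -286, 30])]
top bolt_collar [(0.57, [643, 134, 162])]
top keeper [(0.47, [554, 40, 160]), (0.21, [370, 84, 18])]
top timer [(0.69, [378, -401, 13]), (0.36, [644, 136, 165])]
top beaker [(0.58, [533, -431, 22])]
top petri_dish [(0.75, [387, 209, 22])]
top connector [(0.56, [442, 288, 28])]
top marker [(0.65, [370, 84, 15])]
1.2
```

View pics/top0.png

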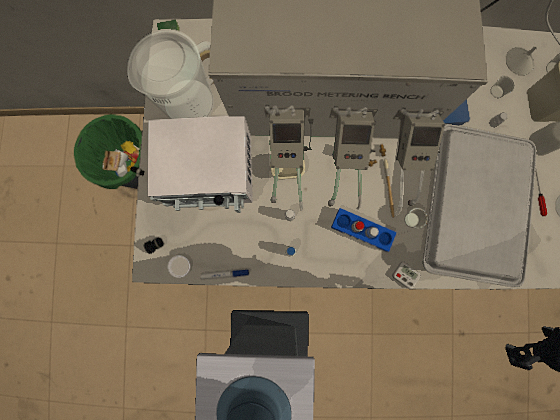

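View pics/scene0.png

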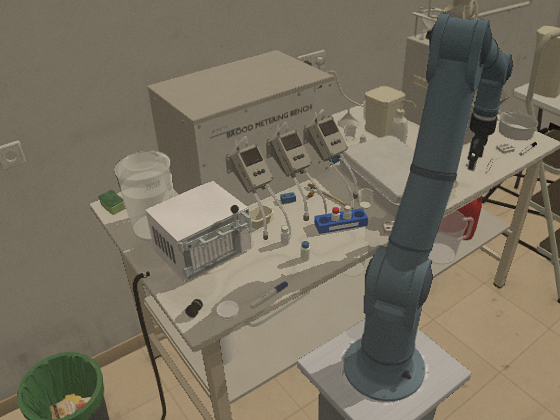

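Run:
```python
from station import *
for c in('scene','top'):
    get_image(c)
    for l in['pocket','racked_a_mid','spare_b_mid']:
        print(c,l,[(round(d['p'],2),[round(float(v)) for v in d['point']]) for d in spot_in(l,c)][:6])
    cal=calibration(c);print(cal)
```

```text
scene pocket [(0.68, [488, -273, 26])]
scene racked_a_mid [(0.6, [497, -261, 55])]
scene spare_b_mid [(0.64, [522, -84, 40])]
{'K': array([[528.06954544,   0.        , 285.63828487],
       [  0.        , 528.06954544, 206.52550699],
       [  0.        ,   0.        ,   1.        ]]), 'D': array([-0.14912749,  0.        ,  0.        ,  0.        ,  0.        ]), 'R': array([[-0.58822737, -0.80848707, -0.01836373],
       [-0.46855386,  0.35923585, -0.80709782],
       [ 0.65912506, -0.46615263, -0.59013209]]), 't': array([ 242.9366058 ,  395.62593494, 1277.94537886])}
top pocket [(0.91, [494, -284, 32]), (0.55, [554, 135, 141])]
top racked_a_mid [(0.41, [506, -264, 71])]
top spare_b_mid [(0.65, [525, -86, 64])]
{'K': array([[389.07823339,   0.        , 284.64824574],
       [  0.        , 389.07823339, 207.39054368],
       [  0.        ,   0.        ,   1.        ]]), 'D': array([-0.10153128,  0.        ,  0.        ,  0.        ,  0.        ]), 'R': array([[ 0.02054941, -0.99971387, -0.01224324],
       [-0.99158329, -0.01881352, -0.12809617],
       [ 0.12782918,  0.01477249, -0.99168618]]), 't': array([ -84.77047742,  551.1033771 , 1009.96797003])}
```

Top view: the rack's outer pockets at px (344,219) and (386,237) are empty, with red at (359,226) and white at (374,231) between them. The spares are white (290,214) and blue (291,250). The locker's knob is at (219,200), and the scene view agrees. Next I move over the rack.

>>> carry_out --targets '[{"tx": 0.45, "ty": 0.8, "az": 0.9, "hand": 1}, {"tx": 0.45, "ty": 0.8, "az": 0.9, "hand": 1}, {"tx": 0.45, "ty": 0.8, "az": 0.9, "hand": 1}, {"tx": 0.45, "ty": 0.8, "az": 0.9, "hand": 1}, {"tx": 0.45, "ty": 0.8, "az": 0.9, "hand": 1}, {"tx": 0.45, "ty": 0.8, "az": 0.9, "hand": 1}, {"tx": 0.45, "ty": 0.8, "az": 0.9, "hand": 1}, {"tx": 0.45, "ty": 0.8, "az": 0.9, "hand": 1}, {"tx": 0.45, "ty": 0.8, "az": 0.9, "hand": 1}, {"tx": 0.45, "ty": 0.8, "az": 0.9, "hand": 1}]' --force 30

```text
invalid input
```

```bash
cat > h.py <<'E'
from station import *
import numpy as np, cv2
def st():
    s=sense(); o=s['orientation']
    print('t',round(s['time_s'],2),'tcp',np.round(s['eef_pos'],1),'yaw_y',round(float(np.degrees(np.arctan2(o[1,1],o[0,1]))),1),'z',np.round(o[:,2],3),'F',np.round(s['wrist_force'],1),'open',round(s['opening'],3),'grip',s['grip_force'],'q',np.round(s['joint_positions'],0))
def ray(cal,uv,z):
    p=cv2.undistortPoints(np.array([[uv]],float),cal['K'],cal['D'])[0,0]
    R=cal['R'];c=-R.T@cal['t'];d=R.T@np.array([p[0],p[1],1]);return c+d*(z-c[2])/d[2]
def proj(cal,X):
    return cv2.projectPoints(np.array([X],float),cv2.Rodrigues(cal['R'])[0],cal['t'],cal['K'],cal['D'])[0][0,0]
E
python3 - <<'E'
from h import *
import station
print(getattr(station,'nose_length',None),[n for n in dir(station) if not n.startswith('_')])
st()
cal=calibration('wrist');im=get_image('wrist');cv2.imwrite('pics/w1.png',im[:,:,::-1])
np.savez('w1.npz',**cal)
print('cam',-cal['R'].T@cal['t'],cal['R'],cal['K'])
for l in['rack','racked_a_mid','pocket']:print(l,[(round(d['p'],2),np.round(d['point'])) for d in spot_in(l,'wrist')][:4])
E
```

```text
8.0 ['MotionError', 'calibration', 'finish_job', 'get_image', 'nose_length', 'sense', 'spot_in']
t 1.6 tcp [ 248.8 -600.5  239.3] yaw_y -67.5 z [ 0.  0. -1.] F [ 0.2  0.6 -1. ] open 1.003 grip 0.0 q [62. 22.  3. 92. -1. 67. -3.]
cam [ 321.20864189 -570.69651543  373.48554999] [[ 3.83223492e-01 -9.23655398e-01  6.79450314e-04]
 [-8.79995144e-01 -3.64885219e-01  3.04084402e-01]
 [-2.80621278e-01 -1.17130200e-01 -9.52644852e-01]] [[369.87991624   0.         278.58825322]
 [  0.         369.87991624 208.94136592]
 [  0.           0.           1.        ]]
rack []
racked_a_mid []
pocket []
```

View pics/w1.png

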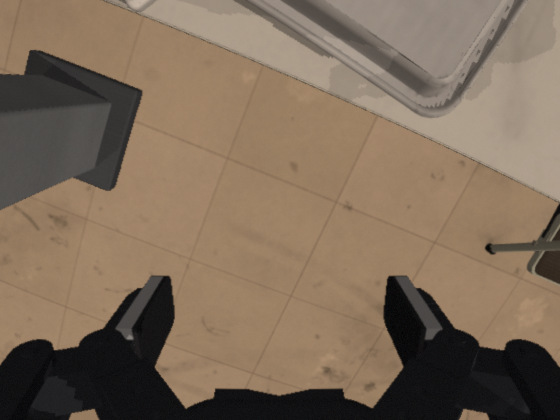

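The wrist view shows the floor and the tray edge only. The move was refused, probably because it needs every field, so I'll fill them all. I'll aim so that the wrist camera, about 190 mm ahead on the tool's x, sees the rack.

>>> carry_out --targets '[{"tx": 0.45, "ty": 0.45, "tz": 0, "ax": 0, "ay": 0, "az": 0.9, "hand": 1}, {"tx": 0.45, "ty": 0.45, "tz": 0, "ax": 0, "ay": 0, "az": 0.9, "hand": 1}, {"tx": 0.45, "ty": 0.45, "tz": 0, "ax": 0, "ay": 0, "az": 0.9, "hand": 1}, {"tx": 0.45, "ty": 0.45, "tz": 0, "ax": 0, "ay": 0, "az": 0.9, "hand": 1}, {"tx": 0.45, "ty": 0.45, "tz": 0, "ax": 0, "ay": 0, "az": 0.9, "hand": 1}, {"tx": 0.45, "ty": 0.45, "tz": 0, "ax": 0, "ay": 0, "az": 0.9, "hand": 1}, {"tx": 0.45, "ty": 0.45, "tz": 0, "ax": 0, "ay": 0, "az": 0.9, "hand": 1}, {"tx": 0.45, "ty": 0.45, "tz": 0, "ax": 0, "ay": 0, "az": 0.9, "hand": 1}, {"tx": 0.45, "ty": 0.45, "tz": 0, "ax": 0, "ay": 0, "az": 0.9, "hand": 1}, {"tx": 0.45, "ty": 0.45, "tz": 0, "ax": 0, "ay": 0, "az": 0.9, "hand": 1}]' --force 30

```text
time_s: 2.63
eef_pos: [429.6, -419.6, 239.5]
orientation: [[0.379, 0.925, 0.0], [0.925, -0.379, -0.0], [-0.0, 0.0, -1.0]]
wrist_force: [0.5, 0.6, -0.5]
opening: 1.002
grip_force: 0.0
```

Run:
```python
from h import *
st()
cal=calibration('wrist');im=get_image('wrist');cv2.imwrite('pics/w2.png',im[:,:,::-1])
np.savez('w2.npz',**cal)
for l in['rack','racked_a_mid','spare_a_mid']:print(l,[(round(d['p'],2),np.round(d['point'])) for d in spot_in(l,'wrist')][:4])
```

```text
t 2.63 tcp [ 429.6 -419.6  239.5] yaw_y -22.3 z [ 0. -0. -1.] F [ 0.5  0.6 -0.5] open 1.002 grip 0.0 q [ 50.  17. -11.  98.   4.  65.  15.]
rack [(0.62, array([ 479., -328.,   30.]))]
racked_a_mid []
spare_a_mid [(0.67, array([ 535., -432.,   27.]))]
```

View pics/w2.png

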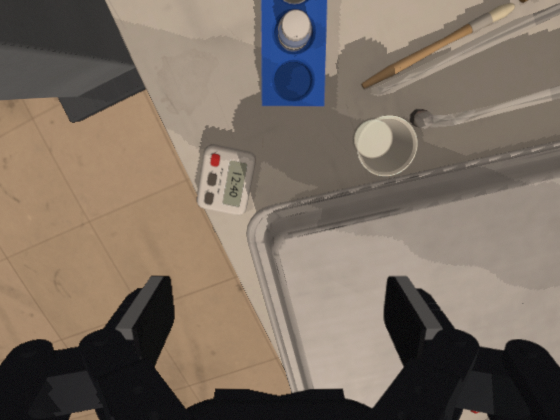

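The rack shows only its near end here: an empty pocket at (295,80) and white-capped vial at (295,28), with its row aligned with the image columns. I move 140 mm further on.

>>> carry_out --targets '[{"tx": 0.2, "ty": 0.7, "tz": 0, "ax": 0, "ay": 0, "az": 0, "hand": 1}, {"tx": 0.2, "ty": 0.7, "tz": 0, "ax": 0, "ay": 0, "az": 0, "hand": 1}, {"tx": 0.2, "ty": 0.7, "tz": 0, "ax": 0, "ay": 0, "az": 0, "hand": 1}, {"tx": 0.2, "ty": 0.7, "tz": 0, "ax": 0, "ay": 0, "az": 0, "hand": 1}, {"tx": 0.2, "ty": 0.7, "tz": 0, "ax": 0, "ay": 0, "az": 0, "hand": 1}, {"tx": 0, "ty": 0, "tz": 0, "ax": 0, "ay": 0, "az": 0, "hand": 1}, {"tx": 0, "ty": 0, "tz": 0, "ax": 0, "ay": 0, "az": 0, "hand": 1}, {"tx": 0, "ty": 0, "tz": 0, "ax": 0, "ay": 0, "az": 0, "hand": 1}, {"tx": 0, "ty": 0, "tz": 0, "ax": 0, "ay": 0, "az": 0, "hand": 1}, {"tx": 0, "ty": 0, "tz": 0, "ax": 0, "ay": 0, "az": 0, "hand": 1}]' --force 30

```text
time_s: 3.67
eef_pos: [467.7, -282.9, 239.2]
orientation: [[0.387, 0.922, -0.0], [0.922, -0.387, -0.001], [-0.001, -0.0, -1.0]]
wrist_force: [-0.8, 0.2, 0.6]
opening: 0.998
grip_force: 0.0
```

```bash
cat >> h.py <<'E'
def blue_rack(cal,im):
    hsv=cv2.cvtColor(im,cv2.COLOR_RGB2HSV)
    m=cv2.inRange(hsv,(105,120,60),(125,255,255))
    m=cv2.morphologyEx(m,cv2.MORPH_OPEN,np.ones((3,3),np.uint8))
    cs=cv2.findContours(m,cv2.RETR_EXTERNAL,cv2.CHAIN_APPROX_NONE)[0]
    c=max(cs,key=cv2.contourArea)[:,0,:]
    P=np.array([ray(cal,p,32)[:2] for p in c],np.float32)
    return m,c,P,cv2.minAreaRect(P)
E
python3 - <<'E'
from h import *
st()
cal=calibration('wrist');im=get_image('wrist');cv2.imwrite('pics/w3.png',im[:,:,::-1])
np.savez('w3.npz',**cal)
m,c,P,r=blue_rack(cal,im);print(r,c.min(0),c.max(0))
for l in['rack','racked_a_mid']:print(l,[(round(d['p'],2),np.round(d['point'])) for d in spot_in(l,'wrist')][:4])
E
```

```text
t 3.67 tcp [ 467.7 -282.9  239.2] yaw_y -22.7 z [-0.    -0.001 -1.   ] F [-0.8  0.2  0.6] open 0.998 grip 0.0 q [ 41.  12. -16. 105.   4.  64.   1.]
((498.6668701171875, -286.6627197265625), (164.69161987304688, 55.27083206176758), 67.67587280273438) [280  77] [342 249]
rack [(0.75, array([ 499., -275.,   33.])), (0.48, array([ 491., -301.,   66.]))]
racked_a_mid [(0.9, array([ 506., -263.,   65.]))]
```

View pics/w3.png

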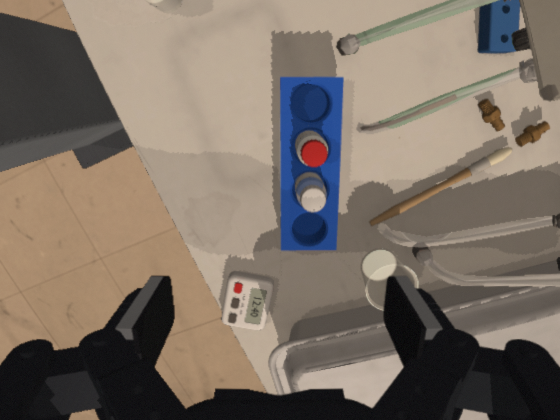

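The rack fit gives centre (498.7,-286.7) and row angle 67.7°. Its size measures 164.7 x 55.3 mm, close to the true 166 x 56. The image shows empty pockets at (312,103) and (309,229), with red at (312,150) and white at (313,195). Next is a look at the spares.

>>> carry_out --targets '[{"tx": 0, "ty": 0.7, "tz": 0, "ax": 0, "ay": 0, "az": 0, "hand": 1}, {"tx": 0, "ty": 0.7, "tz": 0, "ax": 0, "ay": 0, "az": 0, "hand": 1}, {"tx": 0, "ty": 0.7, "tz": 0, "ax": 0, "ay": 0, "az": 0, "hand": 1}, {"tx": 0, "ty": 0.7, "tz": 0, "ax": 0, "ay": 0, "az": 0, "hand": 1}, {"tx": 0, "ty": 0.7, "tz": 0, "ax": 0, "ay": 0, "az": 0, "hand": 1}, {"tx": 0, "ty": 0.7, "tz": 0, "ax": 0, "ay": 0, "az": 0, "hand": 0.5}, {"tx": 0, "ty": 0, "tz": 0, "ax": 0, "ay": 0, "az": 0, "hand": 0.5}, {"tx": 0, "ty": 0, "tz": 0, "ax": 0, "ay": 0, "az": 0, "hand": 0.5}, {"tx": 0, "ty": 0, "tz": 0, "ax": 0, "ay": 0, "az": 0, "hand": 0.5}, {"tx": 0, "ty": 0, "tz": 0, "ax": 0, "ay": 0, "az": 0, "hand": 0.5}]' --force 30

```text
time_s: 4.65
eef_pos: [468.7, -114.3, 239.2]
orientation: [[0.385, 0.923, -0.0], [0.923, -0.385, -0.0], [-0.0, 0.0, -1.0]]
wrist_force: [0.0, 0.3, -0.3]
opening: 0.747
grip_force: 0.0
```

Run:
```python
from h import *
st()
cal=calibration('wrist');im=get_image('wrist');cv2.imwrite('pics/w4.png',im[:,:,::-1])
np.savez('w4.npz',**cal)
print([(round(d['p'],2),np.round(d['point'])) for d in spot_in('spare_a_mid','wrist')][:6])
for X in([428,-85,62],[525,-86,62]):print(proj(cal,X))
```

```text
t 4.65 tcp [ 468.7 -114.3  239.2] yaw_y -22.6 z [-0. -0. -1.] F [ 0.   0.3 -0.3] open 0.747 grip 0.0 q [ 31.   5. -24. 113.   2.  62. -16.]
[(0.91, array([442., -88.,  59.])), (0.63, array([532., -81.,  56.]))]
[221.03754977 172.41143913]
[327.18271575 129.54162944]
```

View pics/w4.png

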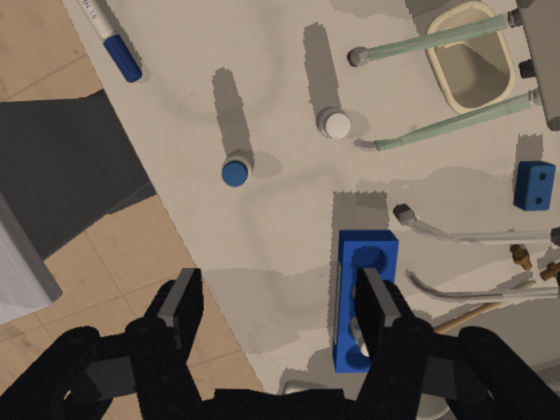

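Blue cap top is at (235,173), white cap top at (337,125). I'll fit both circles at z=62, and check the method on the red cap in w3.

Run:
```python
from h import *
for f,uv,z in(('w4',(235,173),62),('w4',(337,125),62),('w3',(313,153),68),('w3',(314,200),68)):
    cal=dict(np.load(f+'.npz'));im=cv2.imread(f'pics/{f}.png')
    u,v=uv;cr=cv2.resize(im[v-24:v+24,u-24:u+24],None,fx=8,fy=8,interpolation=cv2.INTER_CUBIC)
    g=cv2.medianBlur(cr.max(2) if f=='w4' and u>300 or u==314 else cr[:,:,2 if u==313 else 0],9)
    h=cv2.HoughCircles(g,cv2.HOUGH_GRADIENT,1,40,param1=100,param2=12,minRadius=75,maxRadius=140)
    for x,y,r in h[0][:3]:
        p=((x+.5)/8-.5+u-24,(y+.5)/8-.5+v-24);print(f,uv,np.round(p,1),round(r/8,1),np.round(ray(cal,p,z),1))
c=np.array([498.7,-286.7]);d=np.array([np.cos(np.radians(67.7)),np.sin(np.radians(67.7))])
for k in(-60,-20,20,60):print(k,c+k*d)
```

```text
Traceback (most recent call last):
TypeError: 'NoneType' object is not subscriptable
```

Run:
```python
from h import *
for n,f,uv,z,lo,hi in(('blue','w4',(235,173),62,(100,110,40),(125,255,255)),('white','w4',(337,125),62,(0,0,205),(180,60,255)),('red','w3',(313,153),68,(0,120,60),(12,255,255)),('rw','w3',(314,200),68,(0,0,205),(180,60,255))):
    cal=dict(np.load(f+'.npz'));im=cv2.imread(f'pics/{f}.png');u,v=uv
    cr=im[v-24:v+24,u-24:u+24];hsv=cv2.cvtColor(cr,cv2.COLOR_BGR2HSV)
    m=cv2.inRange(hsv,np.array(lo),np.array(hi))
    k,l,s,c=cv2.connectedComponentsWithStats(m)
    i=1+np.argmax(s[1:,4]);
    (x,y),r=cv2.minEnclosingCircle(np.argwhere(l==i)[:,::-1].astype(np.float32))
    for q in(c[i],(x,y)):print(n,s[i],np.round((q[0]+u-24,q[1]+v-24,r),1),np.round(ray(cal,(q[0]+u-24,q[1]+v-24),z),1))
    if n in('white','rw'):print(hsv[24,::3,2],hsv[::3,24,2])
c=np.array([498.7,-286.7]);d=np.array([np.cos(np.radians(67.7)),np.sin(np.radians(67.7))])
for k in(-60,-20,20,60):print(k,c+k*d)
```

```text
blue [ 12  12  24  25 465] [234.4 173.2  12.4] [438.3 -90.1  62. ]
blue [ 12  12  24  25 465] [234.5 173.1  12.4] [438.4 -90.   62. ]Traceback (most recent call last):
  File "<stdin>", line 7, in <module>
    return _wrapfunc(a, 'argmax', axis=axis, out=out, **kwds)
    return bound(*args, **kwds)
ValueError: attempt to get argmax of an empty sequence
```

Run:
```python
from h import *
for n,f,uv,z in(('white','w4',(337,125),62),('red','w3',(313,153),68),('rw','w3',(314,200),68)):
    cal=dict(np.load(f+'.npz'));im=cv2.imread(f'pics/{f}.png');u,v=uv
    cr=im[v-24:v+24,u-24:u+24];hsv=cv2.cvtColor(cr,cv2.COLOR_BGR2HSV)
    mx=np.median(hsv[20:28,20:28].reshape(-1,3),0);print(n,mx)
    d=np.linalg.norm(cr.astype(float)-np.median(cr[20:28,20:28].reshape(-1,3),0),axis=2)
    for T in(12,20,40):
        k,l,s,c=cv2.connectedComponentsWithStats((d<T).astype(np.uint8))
        i=l[24,24];i=i or 1+np.argmax(s[1:,4])
        (x,y),r=cv2.minEnclosingCircle(np.argwhere(l==i)[:,::-1].astype(np.float32))
        q=c[i];print(T,s[i],np.round((q[0]+u-24,q[1]+v-24,r),1),np.round(ray(cal,(q[0]+u-24,q[1]+v-24),z),1))
c=np.array([498.7,-286.7]);d=np.array([np.cos(np.radians(67.7)),np.sin(np.radians(67.7))])
for k in(-60,-20,20,60):print(k,c+k*d)
```

```text
white [ 15.  42. 190.]
12 [ 14  14  23  24 406] [337.9 125.7  11.9] [534.4 -86.4  62. ]
20 [ 14  13  23  26 455] [338.  126.1  13.2] [534.3 -86.8  62. ]
40 [   0   13   46   35 1004] [333.6 133.8  28.2] [528.7 -91.3  62. ]
red [  1. 200. 171.]
12 [ 14  14  23  23 437] [314.1 153.9  11.9] [ 506.4 -268.4   68. ]
20 [ 14  13  24  24 451] [314.2 153.8  12.1] [ 506.5 -268.5   68. ]
40 [ 13  13  25  25 489] [314.1 153.7  12.5] [ 506.4 -268.3   68. ]
rw [ 15.   41.5 187. ]
12 [ 13  14  22  21 233] [313.1 201.5  11.2] [ 490.7 -306.6   68. ]
20 [ 12  13  23  22 375] [313.  199.7  11.5] [ 491.2 -305.1   68. ]
40 [ 12  13  23  23 424] [313.1 199.8  11.9] [ 491.2 -305.1   68. ]
-60 [ 475.93263043 -342.2125831 ]
-20 [ 491.11087681 -305.20419437]
20 [ 506.28912319 -268.19580563]
60 [ 521.46736957 -231.1874169 ]
```

The fit agrees with the pocket grid to within 0.5 mm on both racked vials. Spares are at white (534.3,-86.6) and blue (438.4,-90.0). Target pockets are A (521.5,-231.2) and B (475.9,-342.2). I'll take the white one first.

>>> carry_out --targets '[{"tx": 0.55, "ty": 0.23, "tz": -0.25, "ax": 0, "ay": 0, "az": 0, "hand": 0.25}, {"tx": 0.55, "ty": 0.23, "tz": -0.25, "ax": 0, "ay": 0, "az": 0, "hand": 0.25}, {"tx": 0.54, "ty": 0.23, "tz": -0.25, "ax": 0, "ay": 0, "az": 0, "hand": 0.25}, {"tx": 0, "ty": 0, "tz": -0.9, "ax": 0, "ay": 0, "az": 0, "hand": 0.25}, {"tx": 0, "ty": 0, "tz": -0.9, "ax": 0, "ay": 0, "az": 0, "hand": 0.25}, {"tx": 0, "ty": 0, "tz": -0.9, "ax": 0, "ay": 0, "az": 0, "hand": 0.25}, {"tx": 0, "ty": 0, "tz": -0.8, "ax": 0, "ay": 0, "az": 0, "hand": 0.25}, {"tx": 0, "ty": 0, "tz": -0.5, "ax": 0, "ay": 0, "az": 0, "hand": 0.25}, {"tx": 0, "ty": 0, "tz": -0.25, "ax": 0, "ay": 0, "az": 0, "hand": 0.25}, {"tx": 0, "ty": 0, "tz": 0, "ax": 0, "ay": 0, "az": 0, "hand": 0.25}]' --force 30

```text
time_s: 5.58
eef_pos: [532.1, -85.6, 36.5]
orientation: [[0.384, 0.923, -0.006], [0.923, -0.384, 0.001], [-0.001, -0.006, -1.0]]
wrist_force: [-1.2, 0.8, 0.7]
opening: 0.628
grip_force: 0.0
```

>>> carry_out --targets '[{"tx": 0.05, "ty": -0.02, "tz": 0.06, "ax": 0, "ay": 0, "az": 0, "hand": -0.2}, {"tx": 0, "ty": 0, "tz": 0, "ax": 0, "ay": 0, "az": 0, "hand": -1}, {"tx": 0, "ty": 0, "tz": 0, "ax": 0, "ay": 0, "az": 0, "hand": -1}, {"tx": 0, "ty": 0, "tz": 0, "ax": 0, "ay": 0, "az": 0, "hand": -1}, {"tx": 0, "ty": 0, "tz": 0, "ax": 0, "ay": 0, "az": 0, "hand": -1}, {"tx": 0, "ty": 0, "tz": 0, "ax": 0, "ay": 0, "az": 0, "hand": -1}, {"tx": 0, "ty": 0, "tz": 0, "ax": 0, "ay": 0, "az": 0, "hand": -1}, {"tx": 0, "ty": 0, "tz": 0.3, "ax": 0, "ay": 0, "az": 0, "hand": -1}, {"tx": 0, "ty": 0, "tz": 0.6, "ax": 0, "ay": 0, "az": 0, "hand": -1}, {"tx": 0, "ty": 0, "tz": 0.6, "ax": 0, "ay": 0, "az": 0, "hand": -1}]' --force 30

```text
time_s: 6.42
eef_pos: [534.3, -85.3, 101.5]
orientation: [[0.382, 0.924, -0.004], [0.924, -0.382, 0.001], [-0.001, -0.004, -1.0]]
wrist_force: [0.1, 0.0, -1.0]
opening: 0.311
grip_force: 29.3
```

Gripped (29 N, opening 26 mm). Carrying it to pocket A.

>>> carry_out --targets '[{"tx": -0.05, "ty": -0.5, "tz": 0.2, "ax": 0, "ay": 0, "az": 0, "hand": -1}, {"tx": -0.05, "ty": -0.6, "tz": 0, "ax": 0, "ay": 0, "az": 0, "hand": -1}, {"tx": -0.05, "ty": -0.6, "tz": 0, "ax": 0, "ay": 0, "az": 0, "hand": -1}, {"tx": -0.05, "ty": -0.6, "tz": 0, "ax": 0, "ay": 0, "az": 0, "hand": -1}, {"tx": -0.05, "ty": -0.6, "tz": 0, "ax": 0, "ay": 0, "az": 0, "hand": -1}, {"tx": -0.05, "ty": -0.5, "tz": 0, "ax": 0, "ay": 0, "az": 0, "hand": -1}, {"tx": -0.05, "ty": -0.22, "tz": 0, "ax": 0, "ay": 0, "az": 0, "hand": -1}, {"tx": 0, "ty": 0, "tz": 0, "ax": 0, "ay": 0, "az": 0, "hand": -1}, {"tx": 0, "ty": 0, "tz": 0, "ax": 0, "ay": 0, "az": 0, "hand": -1}, {"tx": 0, "ty": 0, "tz": 0, "ax": 0, "ay": 0, "az": 0, "hand": -1}]' --force 30

```text
time_s: 7.25
eef_pos: [522.7, -228.1, 109.7]
orientation: [[0.38, 0.925, -0.0], [0.925, -0.38, 0.002], [0.001, -0.001, -1.0]]
wrist_force: [-0.6, 0.5, 0.8]
opening: 0.319
grip_force: 29.3
```

Run:
```python
from h import *
E=[]
for i in range(4):
    s=sense();E.append(s['eef_pos']);
    cal=calibration('wrist');im=get_image('wrist')
E=np.array(E);print(np.round(E,1),E.mean(0).round(1));st()
cv2.imwrite('pics/w5.png',im[:,:,::-1]);np.savez('w5.npz',**cal)
print('pocketA px',proj(cal,[521.5,-231.2,32]),'red',proj(cal,[506.3,-268.2,68]), 'tcp-cap',proj(cal,E.mean(0)+[0,0,20]))
m,c,P,r=blue_rack(cal,im);print(r)
```

```text
[[ 522.7 -228.1  109.7]
 [ 522.8 -227.8  109.7]
 [ 522.9 -227.9  109.7]
 [ 522.9 -228.3  109.7]] [ 522.8 -228.   109.7]
t 7.45 tcp [ 522.8 -228.6  109.7] yaw_y -22.3 z [ 0.     0.001 -1.   ] F [-0.4 -0.1 -0.5] open 0.315 grip 29.31491106748581 q [ 37.  24. -20. 108.  10.  50. -11.]
pocketA px [277.49150638 230.05661112] red [277.3480025  320.04074444] tcp-cap [276.85769281 317.78940573]
((520.7157592773438, -233.02178955078125), (63.35698699951172, 55.50644302368164), 67.55998229980469)
```

View pics/w5.png

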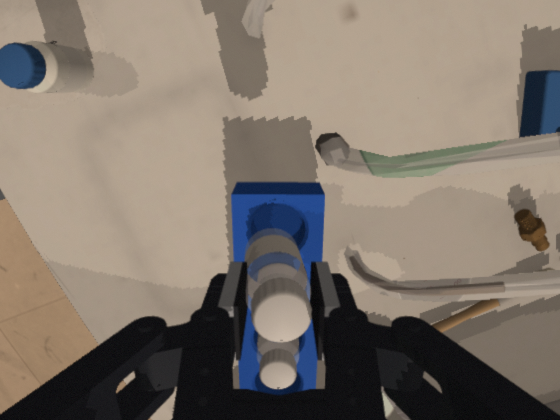

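The held white cap top is around (281,313). Pocket A is just ahead at about (278,230), and the rack end is at rows 183–193. I'll measure the cap's offset.

Run:
```python
from h import *
cal=dict(np.load('w5.npz'));im=cv2.imread('pics/w5.png')
med=np.median(im[308:320,275:287].reshape(-1,3),0)
d=np.linalg.norm(im[270:360,240:325].astype(float)-med,axis=2)
for T in(12,20,30):
    k,l,s,c=cv2.connectedComponentsWithStats((d<T).astype(np.uint8));i=l[45,40]
    ct=max(cv2.findContours((l==i).astype(np.uint8),0,1)[0],key=cv2.contourArea)
    e=cv2.minEnclosingCircle(ct);q=(e[0][0]+240,e[0][1]+270)
    print(T,s[i],q,e[1],[ray(cal,q,z).round(1)[:2] for z in(128,130,132)])
# rack top left/right edges at rows 215..240
hsv=cv2.cvtColor(im,cv2.COLOR_BGR2HSV);m=cv2.inRange(hsv,(105,120,60),(125,255,255))
for v in(198,205,215,225):
    x=np.where(m[v,200:350])[0]+200;print(v,x.min(),x.max(),((ray(cal,(x.min()-.5,v),32)+ray(cal,(x.max()+.5,v),32))/2).round(1))
for v in range(178,204,2):print(v,im[v,278],end=' ')
```

```text
12 [  16   30   53   40 1169] (281.89765548706055, 319.35607528686523) 26.35556411743164 [array([ 523.8, -230.4]), array([ 524.3, -229.1]), array([ 524.8, -227.9])]
20 [  15   26   55   46 1702] (281.9754295349121, 320.1732177734375) 27.03731346130371 [array([ 523.7, -230.7]), array([ 524.2, -229.5]), array([ 524.7, -228.2])]
30 [  15   26   55   46 1958] (281.8664131164551, 319.7977104187012) 27.193174362182617 [array([ 523.7, -230.6]), array([ 524.2, -229.3]), array([ 524.7, -228. ])]
198 232 324 [ 529.5 -212.4   32. ]
205 232 323 [ 527.6 -216.3   32. ]
215 232 323 [ 525.2 -222.2   32. ]
225 233 322 [ 522.8 -228.2   32. ]
178 [ 98 110 121] 180 [ 95 106 117] 182 [75 57 52] 184 [68 35 16] 186 [67 34 16] 188 [68 33 14] 190 [69 35 17] 192 [69 37 19] 194 [116  59  29] 196 [143  75  37] 198 [143  73  36] 200 [144  75  39] 202 [138  72  36]
```

>>> carry_out --targets '[{"tx": -0.065, "ty": -0.06, "tz": 0, "ax": 0, "ay": 0, "az": 0, "hand": -1}, {"tx": 0, "ty": 0, "tz": -0.3, "ax": 0, "ay": 0, "az": 0, "hand": -1}, {"tx": 0, "ty": 0, "tz": -0.3, "ax": 0, "ay": 0, "az": 0, "hand": -1}, {"tx": 0, "ty": 0, "tz": -0.1, "ax": 0, "ay": 0, "az": 0, "hand": -1}, {"tx": 0, "ty": 0, "tz": -0.1, "ax": 0, "ay": 0, "az": 0, "hand": -1}, {"tx": 0, "ty": 0, "tz": -0.1, "ax": 0, "ay": 0, "az": 0, "hand": -1}, {"tx": 0, "ty": 0, "tz": -0.1, "ax": 0, "ay": 0, "az": 0, "hand": -1}, {"tx": 0, "ty": 0, "tz": -0.1, "ax": 0, "ay": 0, "az": 0, "hand": -1}, {"tx": 0, "ty": 0, "tz": 0, "ax": 0, "ay": 0, "az": 0, "hand": -1}, {"tx": 0, "ty": 0, "tz": 0, "ax": 0, "ay": 0, "az": 0, "hand": -1}]' --force 30

```text
time_s: 8.28
eef_pos: [523.8, -232.7, 68.2]
orientation: [[0.381, 0.924, 0.008], [0.924, -0.381, -0.002], [0.001, 0.008, -1.0]]
wrist_force: [3.5, 0.2, 2.3]
opening: 0.319
grip_force: 48.2
```

>>> carry_out --targets '[{"tx": 0.03, "ty": -0.015, "tz": 0, "ax": 0, "ay": 0, "az": 0, "hand": -1}, {"tx": 0.03, "ty": -0.015, "tz": 0, "ax": 0, "ay": 0, "az": 0, "hand": -1}, {"tx": 0, "ty": 0, "tz": 0, "ax": 0, "ay": 0, "az": 0, "hand": -1}, {"tx": 0, "ty": 0, "tz": 0, "ax": 0, "ay": 0, "az": 0, "hand": -1}, {"tx": 0, "ty": 0, "tz": 0, "ax": 0, "ay": 0, "az": 0, "hand": -1}, {"tx": 0, "ty": 0, "tz": 0, "ax": 0, "ay": 0, "az": 0, "hand": -1}, {"tx": 0, "ty": 0, "tz": 0, "ax": 0, "ay": 0, "az": 0, "hand": -1}, {"tx": 0, "ty": 0, "tz": 0, "ax": 0, "ay": 0, "az": 0, "hand": -1}, {"tx": 0, "ty": 0, "tz": 0, "ax": 0, "ay": 0, "az": 0, "hand": -1}, {"tx": 0, "ty": 0, "tz": 0, "ax": 0, "ay": 0, "az": 0, "hand": -1}]' --force 30

```text
time_s: 9.12
eef_pos: [523.4, -234.2, 66.1]
orientation: [[0.382, 0.924, 0.003], [0.924, -0.382, -0.0], [0.001, 0.002, -1.0]]
wrist_force: [5.9, 0.1, 2.6]
opening: 0.318
grip_force: 47.1
```

Run:
```python
from h import *
cal=calibration('wrist');im=get_image('wrist')
st()
cv2.imwrite('pics/w6.png',im[:,:,::-1]);np.savez('w6.npz',**cal)
```

```text
t 9.17 tcp [ 523.4 -234.2   66.1] yaw_y -22.5 z [ 0.002 -0.    -1.   ] F [5.1 0.3 2.6] open 0.316 grip 47.09643065929413 q [ 36.  27. -19. 109.  12.  46. -12.]
```

View pics/w6.png

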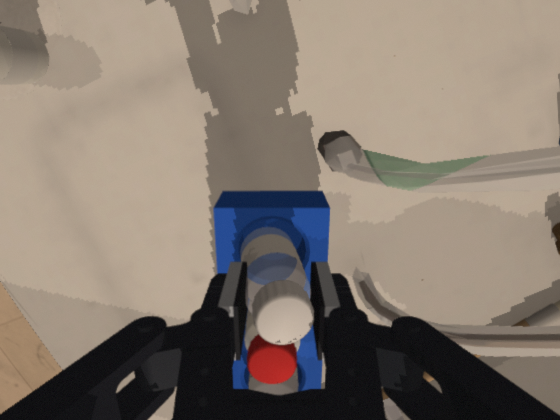

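The rack centreline is at column ~272, while the fingers' middle is ~279 and the cap is at 281. The vial base is inside the pocket mouth but offset laterally. I'll measure the numbers before correcting.

Run:
```python
from h import *
d=np.array([.38,.925]);n=np.array([.925,-.38]);A=np.array([521.5,-231.2])
for f,rows in(('w5',(198,205,215)),('w6',(212,220,228,240))):
    cal=dict(np.load(f+'.npz'));im=cv2.imread(f'pics/{f}.png')
    hsv=cv2.cvtColor(im,cv2.COLOR_BGR2HSV);m=cv2.inRange(hsv,(105,120,60),(125,255,255))
    for v in rows:
        x=np.where(m[v,190:350])[0]+190;q=((ray(cal,(x.min()-.5,v),32)+ray(cal,(x.max()+.5,v),32))/2)[:2]
        w=np.linalg.norm(ray(cal,(x.min()-.5,v),32)-ray(cal,(x.max()+.5,v),32))
        print(f,v,x.min(),x.max(),'lat',((q-A)@n).round(2),'w',w.round(1))
    col=im[180:225,278 if f=='w5' else 272].astype(int)[:,0];e=180+np.argmax(np.abs(np.diff(col[8:])))+8
    q=ray(cal,(275,e+.5),32)[:2];print(f,'edge row',e,'along',((q-A)@d).round(1),'expect 23')
    for z in(62+41,):pass
    # held vial: predicted outline of upright vial lateral from TCP
    T=-cal['R'].T@cal['t'];print('cam lat/along vs A',(T[:2]-A)@n,(T[:2]-A)@d,T[2])
im=cv2.imread('pics/w6.png');cv2.imwrite('pics/w6c.png',cv2.resize(im[180:390,200:350],None,fx=3.8,fy=2.85*1,interpolation=cv2.INTER_CUBIC))
```

```text
w5 198 232 324 lat 0.3 w 55.5
w5 205 232 323 lat 0.0 w 55.2
w5 215 232 323 lat 0.0 w 55.7
w5 edge row 193 along 23.2 expect 23
cam lat/along vs A 0.5045600399467115 81.19462327395152 243.99492056553845
w6 212 214 329 lat 0.13 w 55.7
w6 220 214 328 lat -0.14 w 55.6
w6 228 215 328 lat 0.07 w 55.5
w6 240 216 327 lat 0.01 w 55.2
w6 edge row 190 along 31.2 expect 23
cam lat/along vs A 3.100118479391944 75.88562145924217 200.33395000129028
```

View pics/w6c.png

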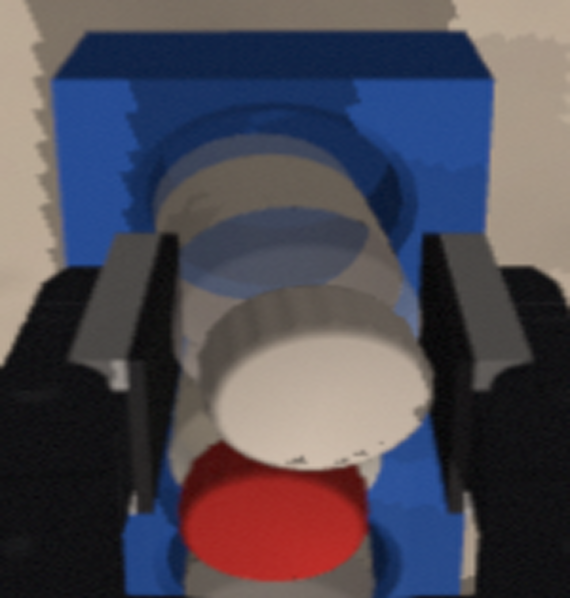

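The vial leans about 7° (base left) with its base in the pocket mouth. The rack has not moved. The pocket leaves room for that lean, so I'll ease the grip, add a small shift to the right, and lower it.

>>> carry_out --targets '[{"tx": 0.025, "ty": 0, "tz": 0, "ax": 0, "ay": 0, "az": 0, "hand": -1}, {"tx": 0, "ty": 0, "tz": -0.05, "ax": 0, "ay": 0, "az": 0, "hand": -1}, {"tx": 0, "ty": 0, "tz": -0.05, "ax": 0, "ay": 0, "az": 0, "hand": -1}, {"tx": 0, "ty": 0, "tz": -0.05, "ax": 0, "ay": 0, "az": 0, "hand": -1}, {"tx": 0, "ty": 0, "tz": -0.05, "ax": 0, "ay": 0, "az": 0, "hand": -1}, {"tx": 0, "ty": 0, "tz": -0.05, "ax": 0, "ay": 0, "az": 0, "hand": -1}, {"tx": 0, "ty": 0, "tz": -0.05, "ax": 0, "ay": 0, "az": 0, "hand": -1}, {"tx": 0, "ty": 0, "tz": -0.05, "ax": 0, "ay": 0, "az": 0, "hand": -1}, {"tx": 0, "ty": 0, "tz": 0, "ax": 0, "ay": 0, "az": 0, "hand": -1}, {"tx": 0, "ty": 0, "tz": 0, "ax": 0, "ay": 0, "az": 0, "hand": -1}]' --force 20

```text
time_s: 10.0
eef_pos: [522.4, -234.1, 51.0]
orientation: [[0.383, 0.924, -0.002], [0.924, -0.383, 0.0], [-0.0, -0.002, -1.0]]
wrist_force: [3.6, 0.7, -0.1]
opening: 0.316
grip_force: 47.0
```

>>> carry_out --targets '[{"tx": 0, "ty": 0, "tz": -0.04, "ax": 0, "ay": 0, "az": 0, "hand": -1}, {"tx": 0, "ty": 0, "tz": -0.03, "ax": 0, "ay": 0, "az": 0, "hand": -1}, {"tx": 0, "ty": 0, "tz": 0, "ax": 0, "ay": 0, "az": 0, "hand": -1}, {"tx": 0, "ty": 0, "tz": 0, "ax": 0, "ay": 0, "az": 0, "hand": -0.25}, {"tx": 0, "ty": 0, "tz": 0, "ax": 0, "ay": 0, "az": 0, "hand": -0.1}, {"tx": 0, "ty": 0, "tz": 0, "ax": 0, "ay": 0, "az": 0, "hand": 0.0}, {"tx": 0, "ty": 0, "tz": 0, "ax": 0, "ay": 0, "az": 0, "hand": 0.1}, {"tx": 0, "ty": 0, "tz": 0, "ax": 0, "ay": 0, "az": 0, "hand": 0.1}, {"tx": 0, "ty": 0, "tz": 0, "ax": 0, "ay": 0, "az": 0, "hand": 0.1}, {"tx": 0, "ty": 0, "tz": 0, "ax": 0, "ay": 0, "az": 0, "hand": 0.1}]' --force 20

```text
time_s: 10.83
eef_pos: [522.8, -234.1, 48.6]
orientation: [[0.383, 0.924, -0.001], [0.924, -0.383, 0.0], [-0.0, -0.001, -1.0]]
wrist_force: [-0.0, -0.2, 0.1]
opening: 0.553
grip_force: 0.0
```

Run:
```python
from h import *
cal=calibration('wrist');im=get_image('wrist');st()
cv2.imwrite('pics/w7.png',im[:,:,::-1]);np.savez('w7.npz',**cal)
for z in(68,72,80):print(z,proj(cal,[521.5,-231.2,z]))
```

```text
t 10.88 tcp [ 523.  -234.1   48.7] yaw_y -22.5 z [-0.001  0.    -1.   ] F [-0.1 -1.1 -0.1] open 0.549 grip 0.0 q [ 36.  29. -19. 109.  13.  44. -13.]
68 [270.74406915 312.16422712]
72 [270.52053195 318.58347289]
80 [270.03483738 332.55908231]
```

View pics/w7.png

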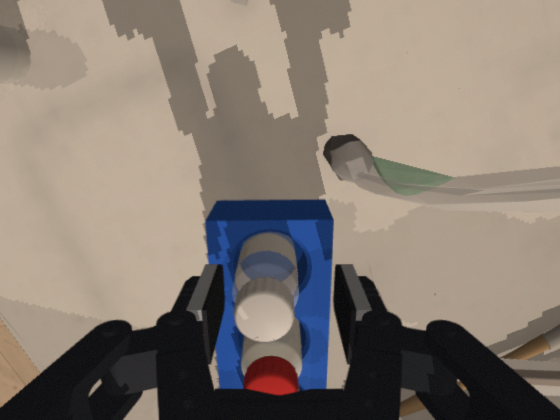

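The white vial stands upright in pocket A: cap at (266,309) against a predicted (271,312), about 2 mm off. I go up and over to the blue spare.

>>> carry_out --targets '[{"tx": 0, "ty": 0, "tz": 0.4, "ax": 0, "ay": 0, "az": 0, "hand": 0.25}, {"tx": 0, "ty": 0, "tz": 0.9, "ax": 0, "ay": 0, "az": 0, "hand": 0.25}, {"tx": 0, "ty": 0, "tz": 0.9, "ax": 0, "ay": 0, "az": 0, "hand": 0.25}, {"tx": -0.42, "ty": 0.72, "tz": 0, "ax": 0, "ay": 0, "az": 0, "hand": 0.25}, {"tx": -0.42, "ty": 0.72, "tz": 0, "ax": 0, "ay": 0, "az": 0, "hand": 0.25}, {"tx": -0.42, "ty": 0.72, "tz": 0, "ax": 0, "ay": 0, "az": 0, "hand": 0.25}, {"tx": -0.42, "ty": 0.72, "tz": 0, "ax": 0, "ay": 0, "az": 0, "hand": 0.25}, {"tx": -0.42, "ty": 0.72, "tz": 0, "ax": 0, "ay": 0, "az": 0, "hand": 0.25}, {"tx": 0, "ty": 0, "tz": 0, "ax": 0, "ay": 0, "az": 0, "hand": 0.25}, {"tx": 0, "ty": 0, "tz": 0, "ax": 0, "ay": 0, "az": 0, "hand": 0.25}]' --force 20

```text
time_s: 11.72
eef_pos: [438.2, -88.3, 136.9]
orientation: [[0.378, 0.926, -0.001], [0.926, -0.378, -0.001], [-0.001, -0.0, -1.0]]
wrist_force: [0.2, -0.3, 0.2]
opening: 0.624
grip_force: 0.0
```

Run:
```python
from h import *
cal=calibration('wrist');im=get_image('wrist');st()
hsv=cv2.cvtColor(im,cv2.COLOR_RGB2HSV);m=cv2.inRange(hsv,(100,110,40),(125,255,255))
k,l,s,c=cv2.connectedComponentsWithStats(m)
for i in range(1,k):
    if s[i,4]>150:print(s[i],c[i].round(1),ray(cal,c[i],62).round(1))
print(proj(cal,[438.4,-90,62]))
```

```text
t 11.77 tcp [439.2 -89.8 137.1] yaw_y -22.4 z [ 0.001 -0.001 -1.   ] F [ 0.7 -1.1 -0.1] open 0.62 grip 0.0 q [ 31.   9. -27. 123.   6.  49. -21.]
[  93   29   52   65 1577] [119.   60.7] [394.6  32.9  62. ]
[ 261  209   35   37 1007] [277.9 227.3] [438.1 -88.9  62. ]
[ 397  287   84   43 2520] [438.3 305.3] [ 516.  -181.1   62. ]
[403 389  21  31 263] [409.9 403.3] [ 476.3 -258.1   62. ]
[279.12828902 228.77748158]
```

>>> carry_out --targets '[{"tx": -0.02, "ty": 0.02, "tz": -0.8, "ax": 0, "ay": 0, "az": 0, "hand": 0.2}, {"tx": 0, "ty": 0, "tz": -0.8, "ax": 0, "ay": 0, "az": 0, "hand": 0.2}, {"tx": 0, "ty": 0, "tz": -0.5, "ax": 0, "ay": 0, "az": 0, "hand": 0.1}, {"tx": 0, "ty": 0, "tz": -0.25, "ax": 0, "ay": 0, "az": 0, "hand": 0}, {"tx": 0, "ty": 0, "tz": -0.1, "ax": 0, "ay": 0, "az": 0, "hand": -0.1}, {"tx": 0, "ty": 0, "tz": 0, "ax": 0, "ay": 0, "az": 0, "hand": -0.15}, {"tx": 0, "ty": 0, "tz": 0, "ax": 0, "ay": 0, "az": 0, "hand": -0.2}, {"tx": 0, "ty": 0, "tz": 0, "ax": 0, "ay": 0, "az": 0, "hand": -0.22}, {"tx": 0, "ty": 0, "tz": 0, "ax": 0, "ay": 0, "az": 0, "hand": -0.24}, {"tx": 0, "ty": 0, "tz": 0, "ax": 0, "ay": 0, "az": 0, "hand": -0.26}]' --force 20

```text
time_s: 12.6
eef_pos: [439.4, -89.5, 39.9]
orientation: [[0.383, 0.924, 0.002], [0.924, -0.383, -0.001], [0.0, 0.002, -1.0]]
wrist_force: [-0.0, -0.6, 0.7]
opening: 0.372
grip_force: 0.0
```

Run:
```python
from h import *
cal=calibration('wrist');im=get_image('wrist');st()
hsv=cv2.cvtColor(im,cv2.COLOR_RGB2HSV);m=cv2.inRange(hsv,(100,110,40),(125,255,255))
k,l,s,c=cv2.connectedComponentsWithStats(m)
for i in range(1,k):
    if s[i,4]>150 and 220<c[i][0]<340:print(s[i],c[i].round(1),ray(cal,c[i],62).round(1))
```

```text
t 12.65 tcp [439.2 -89.5  39.7] yaw_y -22.5 z [ 0.002 -0.001 -1.   ] F [ 0.  -0.3  0.1] open 0.367 grip 0.0 q [ 28.  20. -24. 126.  13.  37. -28.]
[ 244  285   60   64 3036] [273.4 316.4] [438.9 -86.9  62. ]
```

>>> carry_out --targets '[{"tx": 0, "ty": 0.06, "tz": 0, "ax": 0, "ay": 0, "az": 0, "hand": -0.26}, {"tx": 0, "ty": 0, "tz": 0, "ax": 0, "ay": 0, "az": 0, "hand": -0.26}, {"tx": 0, "ty": 0, "tz": 0, "ax": 0, "ay": 0, "az": 0, "hand": -0.28}, {"tx": 0, "ty": 0, "tz": 0, "ax": 0, "ay": 0, "az": 0, "hand": -0.3}, {"tx": 0, "ty": 0, "tz": 0, "ax": 0, "ay": 0, "az": 0, "hand": -0.33}, {"tx": 0, "ty": 0, "tz": 0, "ax": 0, "ay": 0, "az": 0, "hand": -0.4}, {"tx": 0, "ty": 0, "tz": 0, "ax": 0, "ay": 0, "az": 0, "hand": -0.5}, {"tx": 0, "ty": 0, "tz": 0, "ax": 0, "ay": 0, "az": 0, "hand": -0.5}, {"tx": 0, "ty": 0, "tz": 0.2, "ax": 0, "ay": 0, "az": 0, "hand": -0.5}, {"tx": 0, "ty": 0, "tz": 0.5, "ax": 0, "ay": 0, "az": 0, "hand": -0.5}]' --force 20

```text
time_s: 13.48
eef_pos: [435.7, -86.4, 65.3]
orientation: [[0.382, 0.924, -0.006], [0.924, -0.382, 0.002], [-0.001, -0.006, -1.0]]
wrist_force: [-0.6, -0.4, -0.2]
opening: 0.315
grip_force: 19.8
```

>>> carry_out --targets '[{"tx": 0.05, "ty": -0.3, "tz": 0.75, "ax": 0, "ay": 0, "az": 0, "hand": -0.5}, {"tx": 0.1, "ty": -0.5, "tz": 0.75, "ax": 0, "ay": 0, "az": 0, "hand": -0.5}, {"tx": 0.12, "ty": -0.8, "tz": 0, "ax": 0, "ay": 0, "az": 0, "hand": -0.5}, {"tx": 0.12, "ty": -0.8, "tz": 0, "ax": 0, "ay": 0, "az": 0, "hand": -0.5}, {"tx": 0.12, "ty": -0.8, "tz": 0, "ax": 0, "ay": 0, "az": 0, "hand": -0.5}, {"tx": 0.12, "ty": -0.8, "tz": 0, "ax": 0, "ay": 0, "az": 0, "hand": -0.5}, {"tx": 0.12, "ty": -0.8, "tz": 0, "ax": 0, "ay": 0, "az": 0, "hand": -0.5}, {"tx": 0.12, "ty": -0.8, "tz": 0, "ax": 0, "ay": 0, "az": 0, "hand": -0.5}, {"tx": 0.08, "ty": -0.55, "tz": 0, "ax": 0, "ay": 0, "az": 0, "hand": -0.5}, {"tx": 0.05, "ty": -0.25, "tz": 0, "ax": 0, "ay": 0, "az": 0, "hand": -0.5}]' --force 20

```text
time_s: 14.32
eef_pos: [477.5, -347.8, 127.3]
orientation: [[0.388, 0.922, 0.0], [0.922, -0.388, -0.002], [-0.002, 0.001, -1.0]]
wrist_force: [-0.3, 0.3, 0.2]
opening: 0.312
grip_force: 19.8
```

```bash
cat > held.py <<'E'
from h import *
for i in range(3):cal=calibration('wrist');im=get_image('wrist')
s=sense()['eef_pos'];st();cal=calibration('wrist')
n=np.array([.925,-.38]);d=np.array([.38,.925]);B=np.array([475.9,-342.2])
print('TCP-B lat,along',((s[:2]-B)@n).round(2),((s[:2]-B)@d).round(2))
hsv=cv2.cvtColor(im,cv2.COLOR_RGB2HSV);m=cv2.inRange(hsv,(100,110,40),(125,255,255))
# cap: near predicted position
p=proj(cal,[s[0],s[1],s[2]+22]);print('pred cap',p)
u,v=p.astype(int);
cv2.imwrite('pics/h_%.2f.png'%sense()['time_s'],im[:,:,::-1])
for r in range(v-40,v+40,10):
    x=np.where(m[r,u-60:u+60])[0]
    if len(x):print(r,x.min()+u-60,x.max()+u-60,len(x))
E
python3 held.py
```

```text
t 14.47 tcp [ 478.2 -342.4  126.8] yaw_y -22.5 z [-0.     0.001 -1.   ] F [ 0.8  1.  -0.6] open 0.315 grip 19.82716530561447 q [ 46.  24. -18. 105.   9.  53.   2.]
TCP-B lat,along 2.17 0.7
pred cap [277.24242847 321.54693643]
291 271 286 16
301 256 301 46
311 252 306 55
321 250 307 58
331 250 308 59
341 253 304 52
351 264 293 30
```

>>> carry_out --targets '[{"tx": -0.055, "ty": 0.035, "tz": -0.2, "ax": 0, "ay": 0, "az": 0, "hand": -0.5}, {"tx": 0, "ty": 0, "tz": -0.3, "ax": 0, "ay": 0, "az": 0, "hand": -0.5}, {"tx": 0, "ty": 0, "tz": -0.2, "ax": 0, "ay": 0, "az": 0, "hand": -0.5}, {"tx": 0, "ty": 0, "tz": -0.15, "ax": 0, "ay": 0, "az": 0, "hand": -0.5}, {"tx": 0, "ty": 0, "tz": 0, "ax": 0, "ay": 0, "az": 0, "hand": -0.5}, {"tx": 0, "ty": 0, "tz": 0, "ax": 0, "ay": 0, "az": 0, "hand": -0.5}, {"tx": 0, "ty": 0, "tz": 0, "ax": 0, "ay": 0, "az": 0, "hand": -0.5}, {"tx": 0, "ty": 0, "tz": 0, "ax": 0, "ay": 0, "az": 0, "hand": -0.5}, {"tx": 0, "ty": 0, "tz": 0, "ax": 0, "ay": 0, "az": 0, "hand": -0.5}, {"tx": 0, "ty": 0, "tz": 0, "ax": 0, "ay": 0, "az": 0, "hand": -0.5}]' --force 20

```text
time_s: 15.3
eef_pos: [476.6, -341.8, 93.4]
orientation: [[0.383, 0.924, 0.001], [0.924, -0.383, -0.001], [-0.0, 0.001, -1.0]]
wrist_force: [-0.0, -0.1, -0.2]
opening: 0.317
grip_force: 19.8
```

```bash
python3 held.py; ls pics/h*; cp $(ls -t pics/h_*|head -1) pics/w8.png; python3 -c "
import cv2;im=cv2.imread('pics/w8.png');cv2.imwrite('pics/w8c.png',cv2.resize(im[170:400,190:370],None,fx=2.6,fy=2.6,interpolation=cv2.INTER_CUBIC))"
```

```text
t 15.45 tcp [ 476.3 -341.6   93.1] yaw_y -22.5 z [ 0. -0. -1.] F [-0.4  0.4  0.1] open 0.316 grip 19.82675939798355 q [ 46.  26. -17. 106.  10.  49.   1.]
TCP-B lat,along 0.18 0.68
pred cap [277.25866548 321.52124406]
291 271 286 16
301 256 301 46
311 251 306 56
321 250 307 58
331 250 308 59
341 253 304 52
351 265 292 28
pics/h_14.47.png
pics/h_15.45.png
```

View pics/w8c.png

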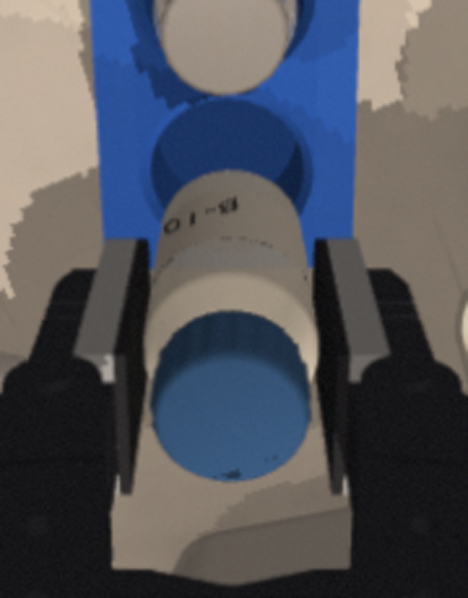

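The blue vial hangs upright and in line with its pocket (pocket at crop x≈233, vial at ≈231). Lowering it.

>>> carry_out --targets '[{"tx": 0, "ty": -0.01, "tz": -0.25, "ax": 0, "ay": 0, "az": 0, "hand": -0.5}, {"tx": 0, "ty": 0, "tz": -0.2, "ax": 0, "ay": 0, "az": 0, "hand": -0.5}, {"tx": 0, "ty": 0, "tz": -0.15, "ax": 0, "ay": 0, "az": 0, "hand": -0.5}, {"tx": 0, "ty": 0, "tz": -0.1, "ax": 0, "ay": 0, "az": 0, "hand": -0.5}, {"tx": 0, "ty": 0, "tz": -0.1, "ax": 0, "ay": 0, "az": 0, "hand": -0.5}, {"tx": 0, "ty": 0, "tz": -0.1, "ax": 0, "ay": 0, "az": 0, "hand": -0.5}, {"tx": 0, "ty": 0, "tz": -0.1, "ax": 0, "ay": 0, "az": 0, "hand": -0.5}, {"tx": 0, "ty": 0, "tz": -0.1, "ax": 0, "ay": 0, "az": 0, "hand": -0.5}, {"tx": 0, "ty": 0, "tz": -0.05, "ax": 0, "ay": 0, "az": 0, "hand": -0.5}, {"tx": 0, "ty": 0, "tz": 0, "ax": 0, "ay": 0, "az": 0, "hand": -0.5}]' --force 20

```text
time_s: 16.28
eef_pos: [475.8, -341.7, 46.3]
orientation: [[0.383, 0.924, -0.001], [0.924, -0.383, 0.001], [0.0, -0.001, -1.0]]
wrist_force: [-0.5, 1.3, -0.1]
opening: 0.313
grip_force: 19.8
```

>>> carry_out --targets '[{"tx": 0, "ty": 0, "tz": 0, "ax": 0, "ay": 0, "az": 0, "hand": -0.2}, {"tx": 0, "ty": 0, "tz": 0, "ax": 0, "ay": 0, "az": 0, "hand": 0}, {"tx": 0, "ty": 0, "tz": 0, "ax": 0, "ay": 0, "az": 0, "hand": 0.15}, {"tx": 0, "ty": 0, "tz": 0, "ax": 0, "ay": 0, "az": 0, "hand": 0.25}, {"tx": 0, "ty": 0, "tz": 0.4, "ax": 0, "ay": 0, "az": 0, "hand": 0.25}, {"tx": 0, "ty": 0, "tz": 0.9, "ax": 0, "ay": 0, "az": 0, "hand": 0.25}, {"tx": 0, "ty": 0, "tz": 0.9, "ax": 0, "ay": 0, "az": 0, "hand": 0.25}, {"tx": 0, "ty": 0.1, "tz": 0.9, "ax": 0, "ay": 0, "az": 0, "hand": 0.25}, {"tx": 0, "ty": 0, "tz": 0, "ax": 0, "ay": 0, "az": 0, "hand": 0.25}, {"tx": 0, "ty": 0, "tz": 0, "ax": 0, "ay": 0, "az": 0, "hand": 0.25}]' --force 40

```text
time_s: 17.12
eef_pos: [478.6, -338.9, 174.5]
orientation: [[0.382, 0.924, 0.006], [0.924, -0.382, -0.004], [-0.002, 0.007, -1.0]]
wrist_force: [-0.1, -0.2, -0.8]
opening: 0.623
grip_force: 0.0
```

Run:
```python
from h import *
cal=calibration('wrist');im=get_image('wrist');st()
hsv=cv2.cvtColor(im,cv2.COLOR_RGB2HSV)
for n,lo,hi,X in(('blue',(100,110,40),(125,255,255),[475.9,-342.2,68]),('red',(0,120,60),(12,255,255),[506.3,-268.2,68])):
    print(n,'pred',proj(cal,X))
    m=cv2.inRange(hsv,lo,hi);k,l,s,c=cv2.connectedComponentsWithStats(m)
    for i in range(1,k):
        if s[i,4]>150:print(s[i],c[i].round(1),ray(cal,c[i],68).round(1))
im2=cv2.resize(im,None,fx=1.4,fy=1.4);cv2.imwrite('pics/w9.png',im2[:,:,::-1])
```

```text
t 17.17 tcp [ 476.7 -338.2  172.1] yaw_y -22.5 z [ 0.002 -0.002 -1.   ] F [-0.1 -0.2  0.1] open 0.626 grip 0.0 q [ 47.  20. -19. 104.   8.  57.   3.]
blue pred [274.83796692 215.7374277 ]
[  232     2    81   232 11871] [273.8 115. ] [ 501.3 -279.5   68. ]
red pred [274.23615309  94.96837081]
[256  78  35  36 956] [273.3  95.6] [ 505.6 -268.3   68. ]
```

I have now viewed 11 pictures, one over the limit of 10, so from here I work from numbers only. First I check the blue cap against the rack colour.

Run:
```python
from h import *
im=cv2.resize(cv2.imread('pics/w9.png'),(560,420),interpolation=cv2.INTER_AREA);hsv=cv2.cvtColor(im,cv2.COLOR_BGR2HSV)
print('cap hsv',hsv[215,275],'rack',hsv[160,240],hsv[215,240])
d=np.linalg.norm(im.astype(float)-np.median(im[211:220,270:279].reshape(-1,3),0),axis=2)
for T in(15,25,35):
    k,l,s,c=cv2.connectedComponentsWithStats((d<T).astype(np.uint8));i=l[215,275];print(T,s[i],c[i].round(1))
```

```text
cap hsv [106 139 112] rack [110 183 146] [112 128 135]
15 [261 207  31  27 638] [275.5 220.1]
25 [259 206  33  28 684] [275.3 220.1]
35 [ 238    2   73  233 3979] [270.  135.1]
```

>>> carry_out --targets '[{"tx": 0.2, "ty": 0.9, "tz": 0.3, "ax": 0, "ay": 0, "az": 0.45, "hand": 0.25}, {"tx": 0.2, "ty": 0.9, "tz": 0.3, "ax": 0, "ay": 0, "az": 0.45, "hand": 0.25}, {"tx": 0.2, "ty": 0.9, "tz": 0.3, "ax": 0, "ay": 0, "az": 0.45, "hand": 0.25}, {"tx": 0.2, "ty": 0.9, "tz": 0.3, "ax": 0, "ay": 0, "az": 0.45, "hand": 0.25}, {"tx": 0.2, "ty": 0.9, "tz": 0.3, "ax": 0, "ay": 0, "az": 0.45, "hand": 0.25}, {"tx": 0.2, "ty": 0.9, "tz": 0.3, "ax": 0, "ay": 0, "az": 0.45, "hand": 0.25}, {"tx": 0.2, "ty": 0.9, "tz": 0.3, "ax": 0, "ay": 0, "az": 0.45, "hand": 0.25}, {"tx": 0.2, "ty": 0.9, "tz": 0.3, "ax": 0, "ay": 0, "az": 0.45, "hand": 0.25}, {"tx": 0, "ty": 0.9, "tz": 0.3, "ax": 0, "ay": 0, "az": 0.45, "hand": 0.25}, {"tx": 0, "ty": 0.6, "tz": 0.3, "ax": 0, "ay": 0, "az": 0.45, "hand": 0.25}]' --force 40

```text
time_s: 18.0
eef_pos: [538.8, 14.7, 289.5]
orientation: [[-0.007, 1.0, -0.004], [1.0, 0.007, 0.002], [0.002, -0.004, -1.0]]
wrist_force: [-0.1, 1.1, -0.7]
opening: 0.624
grip_force: 0.0
```

Run:
```python
from h import *
for i in range(2):cal=calibration('wrist');im=get_image('wrist')
st();cal=calibration('wrist')
for l in['bolt_knob','keeper','locker','gate','bolt']:print(l,[(round(d['p'],2),np.round(d['point'])) for d in spot_in(l,'wrist')][:3])
p=proj(cal,[545,83,199]);print('pred knob',p)
np.savez('w10.npz',**cal);cv2.imwrite('pics/w10.png',im[:,:,::-1])
g=im.max(2);m=(g<60).astype(np.uint8);m[260:]=0
k,l,s,c=cv2.connectedComponentsWithStats(m)
for i in range(1,k):
    if s[i,4]>100:print(s[i],c[i].round(1),ray(cal,c[i],199).round(1))
# roof edges
w=cv2.inRange(cv2.cvtColor(im,cv2.COLOR_RGB2HSV),(0,0,150),(180,60,255))
im3=cv2.resize(im,(70,52),interpolation=cv2.INTER_AREA).max(2)
for r in im3[:40:2]:print(' '.join('%3d'%v for v in r[::2]))
```

```text
t 18.1 tcp [540.4  17.2 292.1] yaw_y 0.7 z [ 0.002  0.003 -1.   ] F [ 1.  -0.3 -0.3] open 0.623 grip 0.0 q [ 25.  10. -35. 102.   6.  70. -11.]
bolt_knob [(0.98, array([542.,  78., 206.]))]
keeper [(0.58, array([556.,  44., 160.]))]
locker [(0.85, array([641.,  99., 169.]))]
gate [(0.86, array([555., 104., 143.]))]
bolt [(0.88, array([544.,  82., 139.]))]
pred knob [286.400882   113.03413834]
[308   0   9 153 534] [311.5  70.3] [559.2 107.8 199. ]
[    0    68   112   170 14156] [ 50.5 144.5] [395.1  64.  199. ]
[ 271  110   39   40 1183] [290.1 129.5] [547.4  73.3 199. ]
[136 123   9  36 127] [140.  140.1] [454.7  66.3 199. ]
137 143 147 149 147 150 158 167 155 154 148 167 165 162 167 159 157 141 154  75 196 198 199 198 195 196 192 192 192 192 189 189 188 188 185
142 140 149 147 147 149 154 165 164 154 166 167 167 162 165 167 162 144 151  73 198 199 199 196 198 195 193 192 193 190 192 189 189 188 188
137 144 149 145 148 149 155 133 160 158 165 169 169 168 162 163 168 150 147  74 193 199 200 194 196 191 193 192 190 193 192 191 191 190 189
145 144 146 143 147 149 152 172 132 159 167 1
[... 1634 characters left out ...]

116 149 149 149 152 151 153 154 169 167 165 167 164 166 169 169 167 168 169 170 115 163 147 109 100 109 153 151 127  86  86  86  86  85  86
 84 146 148 148 149 150 148 148 167 169 170 167 161 153 168 169 169 168 167 168 169 152 109 118  97  97 105 132 106  86  86  86  85  85  64
 80 147 149 149 148 148 144 150 168 169 169 121  66  23 159 158 160 160 131 169 168 141  52  48 114  62  68  68  64  48  46  57  69  78  59
141 146 149 149 146 146 141 150 167 169 167  23  50  14 168 168 146 117 145 156 170 121  15  57  78 102  70  65  64  48  66  66  51  44  46
146 148 149 148 143 143 144 150 151 169  48  58  15  18 169 163 109 114 144 167 145  98  12  81  14 113 116 116  92  68  64  64  47  67  67
```

Run:
```python
from h import *
for i in range(2):
    cal=calibration('wrist');im=get_image('wrist');st()
    m=(im.max(2)<60).astype(np.uint8);m[260:]=0
    k,l,s,c=cv2.connectedComponentsWithStats(m)
    for i in range(1,k):
        if s[i,4]>500 and 250<c[i][0]<330:
            b=(s[i,0]+s[i,2]/2-.5,s[i,1]+s[i,3]/2-.5)
            print(s[i],c[i].round(1),b,ray(cal,c[i],199).round(1),ray(cal,b,199).round(1))
            for r in range(s[i,1],s[i,1]+s[i,3],5):x=np.where(l[r]==i)[0];print(r,x.min(),x.max(),end='; ')
P=[]
for r in range(5,95,6):
    row=im[r,300:345].max(1).astype(int);x=np.where(row>150)[0]
    e=300+np.argmax(np.diff(row));P.append(ray(cal,(e+.5,r),165)[:2])
P=np.array(P);print(P.round(1).tolist());v=cv2.fitLine(P.astype(np.float32),cv2.DIST_HUBER,0,.01,.01).ravel();print(v, np.degrees(np.arctan2(v[1],v[0])))
# triangulate with scene/top
for c in('scene','top'):
    cl=calibration(c);i2=get_image(c);p=proj(cl,[546,75,199]);u,v=p.round().astype(int)
    g=i2[v-12:v+13,u-12:u+13].max(2);mm=(g<60).astype(np.uint8);k,l,s,ce=cv2.connectedComponentsWithStats(mm)
    print(c,p,[(s[i],(ce[i]+[u-12,v-12]).round(1)) for i in range(1,k) if s[i,4]>10])
    print([(round(d['p'],2),np.round(d['point'])) for d in spot_in('bolt_knob',c)][:2])
```

```text
t 18.4 tcp [539.6   7.4 289.6] yaw_y -0.2 z [-0.003 -0.001 -1.   ] F [ 0.1 -0.6  0.5] open 0.628 grip 0.0 q [ 26.  10. -34. 102.   6.  70. -11.]
[ 271   86   39   41 1262] [290.1 106.4] (np.float64(290.0), np.float64(106.0)) [546.8  76.7 199. ] [546.7  77.  199. ]
86 288 290; 91 278 306; 96 274 306; 101 272 308; 106 271 309; 111 271 309; 116 273 308; 121 277 303; 126 285 294; t 18.45 tcp [539.7   7.8 289.8] yaw_y -0.2 z [-0.002 -0.    -1.   ] F [-0.2  0.3 -0.3] open 0.624 grip 0.0 q [ 26.  10. -34. 102.   6.  70. -11.]
[ 271   87   39   40 1259] [289.9 106.7] (np.float64(290.0), np.float64(106.5)) [546.8  76.7 199. ] [546.9  76.8 199. ]
87 284 293; 92 277 305; 97 273 306; 102 271 308; 107 271 309; 112 271 309; 117 273 307; 122 277 302; [[565.3, 139.9], [566.0, 136.3], [567.4, 132.6], [566.8, 128.9], [568.8, 125.2], [568.2, 121.5], [567.6, 117.7], [566.4, 113.9], [557.9, 110.1], [557.9, 106.3], [567.3, 102.6], [558.7, 98.7], [558.8, 94.8], [558.8, 90.9], [558.9, 87.0]]
[1.9952646e-01 9.7989243e-01 5.6311603e+02 1.1175517e+02] 78.49072
scene [235.0398992  208.70021276] [(array([ 8,  8,  7,  8, 41], dtype=int32), array([234.2, 208.6]))]
[(0.65, array([545.,  80., 196.]))]
top [218.3671686  199.83749063] []
[]
```

Run:
```python
from h import *
cal=calibration('top');im=cv2.cvtColor(cv2.imread('pics/top0.png'),cv2.COLOR_BGR2RGB)
sub=im[100:215,130:265];d=np.linalg.norm(sub.astype(float)-np.median(sub[45:60,50:80].reshape(-1,3),0),axis=2)
for T in(18,25,32):
    m=cv2.morphologyEx((d<T).astype(np.uint8),cv2.MORPH_OPEN,np.ones((5,5),np.uint8))
    k,l,s,c=cv2.connectedComponentsWithStats(m);i=l[52,65]
    ct=max(cv2.findContours((l==i).astype(np.uint8),0,1)[0],key=cv2.contourArea)[:,0]+[130,100]
    P=np.array([ray(cal,p,165)[:2] for p in ct],np.float32);print(T,s[i],cv2.minAreaRect(P),cv2.boxPoints(cv2.minAreaRect(P)).round(0).tolist())
    # per-column front edge & right edge
    F=[];Rr=[]
    for x in range(25,100,4):
        y=np.where(l[:,x]==i)[0]
        if len(y):F.append((x,y.min()+100,y.max()+100))
    if T==25:print(F)
    for name,j in(('back',1),('front',2)):
        Q=np.array([ray(cal,(f[0]+130,f[j]),165)[:2] for f in F],np.float32);v=cv2.fitLine(Q,cv2.DIST_HUBER,0,.01,.01).ravel();print(name,np.degrees(np.arctan2(v[1],v[0])).round(1),v[2:].round(0))
```

```text
18 [  18   16   97   79 7121] ((661.2208251953125, 141.6866455078125), (187.87481689453125, 236.90402221679688), 3.3436968326568604) [[561.0, 254.0], [574.0, 18.0], [762.0, 29.0], [748.0, 265.0]]
back -86.6 [752. 158.]
front -85.9 [570. 138.]
25 [  18   16   98   80 7259] ((660.3840942382812, 141.4757537841797), (190.39059448242188, 237.73919677734375), 3.41902756690979) [[558.0, 254.0], [572.0, 17.0], [762.0, 28.0], [748.0, 266.0]]
[(25, np.int64(120), np.int64(194)), (29, np.int64(120), np.int64(195)), (33, np.int64(119), np.int64(194)), (37, np.int64(119), np.int64(193)), (41, np.int64(119), np.int64(193)), (45, np.int64(119), np.int64(193)), (49, np.int64(119), np.int64(194)), (53, np.int64(118), np.int64(194)), (57, np.int64(118), np.int64(192)), (61, np.int64(118), np.int64(192)), (65, np.int64(118), np.int64(192)), (69, np.int64(117), np.int64(191)), (73, np.int64(117), np.int64(191)), (77, np.int64(117), np.int64(192)), (81, np.int64(117), np.int64(191)), (85, np.int64(117), np.int64(191)), (89, np.int64(117), np.int64(191)), (93, np.int64(116), np.int64(191)), (97, np.int64(116), np.int64(191))]
back -86.5 [754. 148.]
front -86.3 [568. 142.]
32 [  18   16   98   80 7337] ((660.5722045898438, 141.4684295654297), (190.65687561035156, 238.4769744873047), 3.526947021484375) [[558.0, 255.0], [573.0, 17.0], [763.0, 28.0], [748.0, 266.0]]
back -86.5 [753. 159.]
front -86.1 [567. 151.]
```

Locker yaw is about +3.5° and the knob is at (546.8,76.8,199). That puts the hinge near (562,247). I approach the knob with the fingers closing along the locker's x.

>>> carry_out --targets '[{"tx": 0.06, "ty": 0.5, "tz": 0, "ax": 0, "ay": 0, "az": 0.25, "hand": 0.25}, {"tx": 0.06, "ty": 0.7, "tz": 0, "ax": 0, "ay": 0, "az": 0.25, "hand": 0.25}, {"tx": 0.06, "ty": 0.53, "tz": 0, "ax": 0, "ay": 0, "az": 0.25, "hand": 0.25}, {"tx": 0, "ty": 0, "tz": -0.3, "ax": 0, "ay": 0, "az": 0, "hand": 0.25}, {"tx": 0, "ty": 0, "tz": -0.7, "ax": 0, "ay": 0, "az": 0, "hand": 0.25}, {"tx": 0, "ty": 0, "tz": -0.6, "ax": 0, "ay": 0, "az": 0, "hand": 0.25}, {"tx": 0, "ty": 0, "tz": -0.2, "ax": 0, "ay": 0, "az": 0, "hand": 0.25}, {"tx": 0, "ty": 0, "tz": 0, "ax": 0, "ay": 0, "az": 0, "hand": 0.25}, {"tx": 0, "ty": 0, "tz": 0, "ax": 0, "ay": 0, "az": 0, "hand": 0.25}, {"tx": 0, "ty": 0, "tz": 0, "ax": 0, "ay": 0, "az": 0, "hand": 0.25}]' --force 40

```text
time_s: 19.48
eef_pos: [548.6, 79.3, 220.4]
orientation: [[-0.065, 0.998, 0.003], [0.998, 0.065, 0.0], [0.0, 0.003, -1.0]]
wrist_force: [-0.1, 0.4, -0.3]
opening: 0.624
grip_force: 0.0
```

Run:
```python
from h import *
for i in range(3):cal=calibration('wrist');im=get_image('wrist')
st();s=sense();E=s['eef_pos']
print('pred knob', proj(cal,[546.8,76.8,199]))
m=(im.max(2)<40).astype(np.uint8)
for r in range(250,400,10):
    x=np.where(m[r,200:360])[0]+200
    runs=np.split(x,np.where(np.diff(x)>1)[0]+1);print(r,[(int(a[0]),int(a[-1])) for a in runs if len(a)>3])
```

```text
t 19.63 tcp [548.6  79.5 220.6] yaw_y 3.7 z [ 0.003  0.    -1.   ] F [-0.3 -0.4  0.1] open 0.626 grip 0.0 q [ 19.  16. -37. 105.  11.  62. -18.]
pred knob [272.89307002 270.8494893 ]
250 [(262, 284)]
260 [(250, 295)]
270 [(207, 213), (247, 298), (344, 350)]
280 [(203, 214), (250, 296), (343, 354)]
290 [(200, 215), (256, 289), (343, 358)]
300 [(200, 215), (342, 359)]
310 [(200, 215), (343, 359)]
320 [(200, 212), (345, 359)]
330 [(200, 209), (348, 359)]
340 [(200, 206), (351, 359)]
350 [(200, 204), (354, 359)]
360 [(356, 359)]
370 [(356, 359)]
380 [(200, 204), (353, 359)]
390 [(200, 207), (216, 251), (307, 342), (350, 359)]
```

The knob sits within 1 px of the prediction. I lower the last 33 mm and close gently.

>>> carry_out --targets '[{"tx": -0.045, "ty": -0.06, "tz": -0.3, "ax": 0, "ay": 0, "az": 0, "hand": 0.15}, {"tx": 0, "ty": 0, "tz": -0.35, "ax": 0, "ay": 0, "az": 0, "hand": 0.1}, {"tx": 0, "ty": 0, "tz": -0.18, "ax": 0, "ay": 0, "az": 0, "hand": 0}, {"tx": 0, "ty": 0, "tz": 0, "ax": 0, "ay": 0, "az": 0, "hand": -0.15}, {"tx": 0, "ty": 0, "tz": 0, "ax": 0, "ay": 0, "az": 0, "hand": -0.25}, {"tx": 0, "ty": 0, "tz": 0, "ax": 0, "ay": 0, "az": 0, "hand": -0.35}, {"tx": 0, "ty": 0, "tz": 0, "ax": 0, "ay": 0, "az": 0, "hand": -0.42}, {"tx": 0, "ty": 0, "tz": 0, "ax": 0, "ay": 0, "az": 0, "hand": -0.5}, {"tx": 0, "ty": 0, "tz": 0, "ax": 0, "ay": 0, "az": 0, "hand": -0.7}, {"tx": 0, "ty": 0, "tz": 0, "ax": 0, "ay": 0, "az": 0, "hand": -1}]' --force 40

```text
time_s: 20.47
eef_pos: [546.3, 77.1, 186.5]
orientation: [[-0.066, 0.998, 0.002], [0.998, 0.066, 0.0], [0.0, 0.002, -1.0]]
wrist_force: [-1.2, -0.6, 2.5]
opening: 0.254
grip_force: 39.0
```

>>> carry_out --targets '[{"tx": 0, "ty": 0, "tz": 0, "ax": 0, "ay": 0, "az": 0, "hand": -1}, {"tx": 0, "ty": 0, "tz": 0.05, "ax": 0, "ay": 0, "az": 0, "hand": -1}, {"tx": 0, "ty": 0, "tz": 0.05, "ax": 0, "ay": 0, "az": 0, "hand": -1}, {"tx": 0, "ty": 0, "tz": 0.05, "ax": 0, "ay": 0, "az": 0, "hand": -1}, {"tx": 0, "ty": 0, "tz": 0.05, "ax": 0, "ay": 0, "az": 0, "hand": -1}, {"tx": 0, "ty": 0, "tz": 0.05, "ax": 0, "ay": 0, "az": 0, "hand": -1}, {"tx": 0, "ty": 0, "tz": 0.03, "ax": 0, "ay": 0, "az": 0, "hand": -1}, {"tx": 0, "ty": 0, "tz": 0, "ax": 0, "ay": 0, "az": 0, "hand": -1}, {"tx": 0, "ty": 0, "tz": 0, "ax": 0, "ay": 0, "az": 0, "hand": -1}, {"tx": 0, "ty": 0, "tz": 0, "ax": 0, "ay": 0, "az": 0, "hand": -1}]' --force 50

```text
time_s: 21.3
eef_pos: [545.6, 80.7, 196.3]
orientation: [[-0.068, 0.998, 0.001], [0.998, 0.068, 0.005], [0.005, 0.002, -1.0]]
wrist_force: [4.1, 6.7, -7.4]
opening: 0.245
grip_force: 49.1
```

Run:
```python
from h import *
cl=calibration('scene');i2=get_image('scene');st();p=proj(cl,[546.8,77,199]);u,v=p.round().astype(int)
print(p,proj(cl,[546.8,77,209]))
g=i2[v-14:v+15,u-14:u+15].max(2)
m=(g<60).astype(np.uint8);k,l,s,ce=cv2.connectedComponentsWithStats(m)
print([(s[i]+[u-14,v-14,0,0,0],(ce[i]+[u-14,v-14]).round(1)) for i in range(1,k) if s[i,4]>10])
cw=calibration('wrist');im=get_image('wrist');E=sense()['eef_pos'];print('knob pred if held',proj(cw,[546.8,77,199]),proj(cw,[546.8,77,209]))
m=(im.max(2)<40).astype(np.uint8)
for r in range(270,400,8):
    x=np.where(m[r,200:360])[0]+200
    runs=np.split(x,np.where(np.diff(x)>1)[0]+1);print(r,[(int(a[0]),int(a[-1])) for a in runs if len(a)>3])
```

```text
t 21.35 tcp [545.7  80.7 196.3] yaw_y 3.9 z [ 0.001  0.005 -1.   ] F [ 3.2  6.3 -6.9] open 0.249 grip 49.11513090133667 q [ 19.  18. -37. 106.  12.  60. -18.]
[234.28693136 208.82273524] [234.01721884 205.95452918]
[(array([224, 195,  24,  20, 245]), array([235.2, 201.9]))]
knob pred if held [279.63910749 301.12260071] [279.76774911 315.00131804]
270 [(248, 253), (304, 309)]
278 [(220, 232), (247, 253), (269, 289), (304, 311), (325, 337)]
286 [(217, 230), (245, 253), (257, 301), (304, 312), (327, 340)]
294 [(214, 228), (244, 313), (329, 343)]
302 [(212, 226), (243, 315), (331, 345)]
310 [(206, 235), (243, 313), (323, 350)]
318 [(200, 312), (314, 357)]
326 [(200, 251), (255, 303), (306, 359)]
334 [(200, 250), (263, 294), (307, 359)]
342 [(200, 249), (308, 359)]
350 [(200, 248), (309, 359)]
358 [(200, 241), (316, 359)]
366 [(200, 239), (318, 359)]
374 [(200, 240), (318, 359)]
382 [(200, 240), (318, 359)]
390 [(200, 251), (308, 359)]
398 [(200, 359)]
```

Lift is about 10 mm. The knob also swings some 4 mm towards +y as the bolt tilts, and the 6.7 N in y comes from that. Now I draw the bolt gently along the locker's y while keeping the lift.

>>> carry_out --targets '[{"tx": -0.01, "ty": 0.07, "tz": 0, "ax": 0, "ay": 0, "az": 0, "hand": -1}, {"tx": -0.005, "ty": 0.07, "tz": 0, "ax": 0, "ay": 0, "az": 0, "hand": -1}, {"tx": -0.005, "ty": 0.07, "tz": 0, "ax": 0, "ay": 0, "az": 0, "hand": -1}, {"tx": -0.005, "ty": 0.07, "tz": 0, "ax": 0, "ay": 0, "az": 0, "hand": -1}, {"tx": -0.005, "ty": 0.07, "tz": 0, "ax": 0, "ay": 0, "az": 0, "hand": -1}, {"tx": -0.005, "ty": 0.07, "tz": 0, "ax": 0, "ay": 0, "az": 0, "hand": -1}, {"tx": -0.005, "ty": 0.07, "tz": 0, "ax": 0, "ay": 0, "az": 0, "hand": -1}, {"tx": 0, "ty": 0, "tz": 0, "ax": 0, "ay": 0, "az": 0, "hand": -1}, {"tx": 0, "ty": 0, "tz": 0, "ax": 0, "ay": 0, "az": 0, "hand": -1}, {"tx": 0, "ty": 0, "tz": 0, "ax": 0, "ay": 0, "az": 0, "hand": -1}]' --force 50

```text
time_s: 22.23
eef_pos: [544.1, 97.2, 196.9]
orientation: [[-0.066, 0.998, 0.001], [0.998, 0.066, 0.001], [0.001, 0.001, -1.0]]
wrist_force: [4.6, 0.5, -3.8]
opening: 0.25
grip_force: 49.3
```

>>> carry_out --targets '[{"tx": -0.005, "ty": 0.07, "tz": 0, "ax": 0, "ay": 0, "az": 0, "hand": -1}, {"tx": -0.005, "ty": 0.07, "tz": 0, "ax": 0, "ay": 0, "az": 0, "hand": -1}, {"tx": -0.005, "ty": 0.07, "tz": 0, "ax": 0, "ay": 0, "az": 0, "hand": -1}, {"tx": -0.005, "ty": 0.07, "tz": 0, "ax": 0, "ay": 0, "az": 0, "hand": -1}, {"tx": -0.005, "ty": 0.07, "tz": 0, "ax": 0, "ay": 0, "az": 0, "hand": -1}, {"tx": -0.005, "ty": 0.07, "tz": 0, "ax": 0, "ay": 0, "az": 0, "hand": -1}, {"tx": 0, "ty": 0.04, "tz": 0, "ax": 0, "ay": 0, "az": 0, "hand": -1}, {"tx": 0, "ty": 0, "tz": 0, "ax": 0, "ay": 0, "az": 0, "hand": -1}, {"tx": 0, "ty": 0, "tz": 0, "ax": 0, "ay": 0, "az": 0, "hand": -1}, {"tx": 0, "ty": 0, "tz": 0, "ax": 0, "ay": 0, "az": 0, "hand": -1}]' --force 50

```text
time_s: 23.07
eef_pos: [542.8, 115.7, 196.8]
orientation: [[-0.066, 0.998, 0.0], [0.998, 0.066, 0.001], [0.001, 0.0, -1.0]]
wrist_force: [4.9, 2.0, -4.5]
opening: 0.25
grip_force: 49.3
```

Run:
```python
from h import *
st();E=sense()['eef_pos']
# arc plan about hinge
ly=np.array([-.061,.998]);lx=np.array([.998,.061])
H=np.array([546.8,77])+26*lx+169*ly
k=E[:2];r=k-H;print('H',H,'rel lx,ly',r@lx,r@ly,np.linalg.norm(r))
for g in(0,.1,.2,.3,.4,.5,.55):
    R=np.array([[np.cos(g),np.sin(g)],[-np.sin(g),np.cos(g)]])
    print(g,(H+R@r).round(1),(R@r-r).round(1))
```

```text
t 23.07 tcp [542.8 115.7 196.8] yaw_y 3.8 z [ 0.     0.001 -1.   ] F [ 4.9  2.  -4.5] open 0.25 grip 49.325156807899475 q [ 16.  18. -37. 106.  13.  60. -23.]
H [562.439 247.248] rel lx,ly -27.60820976966912 -130.13235590663786 133.04702633310652
0 [542.8 115.7] [0. 0.]
0.1 [529.8 118.3] [-13.    2.6]
0.2 [517.1 122.2] [-25.8   6.5]
0.3 [504.8 127.3] [-38.   11.7]
0.4 [493.1 133.7] [-49.7  18. ]
0.5 [482.1 141.2] [-60.7  25.5]
0.55 [476.9 145.3] [-65.9  29.7]
```

The bolt is drawn about 33 mm with only small forces. Now I swing the gate along its arc to about 0.5 rad.

>>> carry_out --targets '[{"tx": -0.16, "ty": 0.035, "tz": 0, "ax": 0, "ay": 0, "az": 0, "hand": -1}, {"tx": -0.16, "ty": 0.035, "tz": 0, "ax": 0, "ay": 0, "az": 0, "hand": -1}, {"tx": -0.16, "ty": 0.05, "tz": 0, "ax": 0, "ay": 0, "az": 0, "hand": -1}, {"tx": -0.16, "ty": 0.05, "tz": 0, "ax": 0, "ay": 0, "az": 0, "hand": -1}, {"tx": -0.15, "ty": 0.065, "tz": 0, "ax": 0, "ay": 0, "az": 0, "hand": -1}, {"tx": -0.15, "ty": 0.065, "tz": 0, "ax": 0, "ay": 0, "az": 0, "hand": -1}, {"tx": -0.15, "ty": 0.08, "tz": 0, "ax": 0, "ay": 0, "az": 0, "hand": -1}, {"tx": -0.14, "ty": 0.08, "tz": 0, "ax": 0, "ay": 0, "az": 0, "hand": -1}, {"tx": -0.14, "ty": 0.09, "tz": 0, "ax": 0, "ay": 0, "az": 0, "hand": -1}, {"tx": -0.14, "ty": 0.09, "tz": 0, "ax": 0, "ay": 0, "az": 0, "hand": -1}]' --force 50

```text
time_s: 23.9
eef_pos: [485.6, 137.8, 198.1]
orientation: [[-0.061, 0.998, 0.006], [0.998, 0.061, -0.002], [-0.003, 0.006, -1.0]]
wrist_force: [5.7, -3.5, -2.4]
opening: 0.253
grip_force: 49.5
```

>>> carry_out --targets '[{"tx": 0, "ty": 0, "tz": 0, "ax": 0, "ay": 0, "az": 0, "hand": -1}, {"tx": 0, "ty": 0, "tz": 0, "ax": 0, "ay": 0, "az": 0, "hand": -1}, {"tx": 0, "ty": 0, "tz": 0, "ax": 0, "ay": 0, "az": 0, "hand": -1}, {"tx": 0, "ty": 0, "tz": 0, "ax": 0, "ay": 0, "az": 0, "hand": -1}, {"tx": 0, "ty": 0, "tz": 0, "ax": 0, "ay": 0, "az": 0, "hand": -1}, {"tx": 0, "ty": 0, "tz": 0, "ax": 0, "ay": 0, "az": 0, "hand": -1}, {"tx": 0, "ty": 0, "tz": 0, "ax": 0, "ay": 0, "az": 0, "hand": -1}, {"tx": 0, "ty": 0, "tz": 0, "ax": 0, "ay": 0, "az": 0, "hand": -1}, {"tx": 0, "ty": 0, "tz": 0, "ax": 0, "ay": 0, "az": 0, "hand": -1}, {"tx": 0, "ty": 0, "tz": 0, "ax": 0, "ay": 0, "az": 0, "hand": -1}]' --force 50

```text
time_s: 24.73
eef_pos: [483.3, 138.5, 197.2]
orientation: [[-0.065, 0.998, 0.001], [0.998, 0.065, -0.003], [-0.003, 0.001, -1.0]]
wrist_force: [3.7, -3.2, -2.0]
opening: 0.247
grip_force: 49.5
```

Run:
```python
from h import *
st();E=sense()['eef_pos']
ly=np.array([-.061,.998]);lx=np.array([.998,.061]);H=np.array([562.4,247.2])
r=E[:2]-H;R=np.linalg.norm(r);a=np.arctan2(-r@lx,-r@ly);print('R',R,'bolt approx',169-np.sqrt(R*R-26**2),'gate',a-np.arctan2(26,np.sqrt(R*R-676)))
# is the knob where the fingers are? and vials still ok
cw=calibration('wrist');im=get_image('wrist');print('knob pred',proj(cw,[E[0],E[1],E[2]+12]))
m=(im.max(2)<40).astype(np.uint8)
for rr in range(270,345,8):
    x=np.where(m[rr,235:325])[0]+235
    print(rr,[(int(q[0]),int(q[-1])) for q in np.split(x,np.where(np.diff(x)>1)[0]+1) if len(q)>3],end=' ')
im=get_image('scene');cl=calibration('scene')
print([(round(d['p'],2),np.round(d['point'])) for l in('gate','bolt_knob') for d in spot_in(l,'scene')][:4])
t=get_image('top');ct=calibration('top');hsv=cv2.cvtColor(t,cv2.COLOR_RGB2HSV)
for nme,X in(('A',[521.5,-231.2,68]),('B',[475.9,-342.2,68])):
    u,v=proj(ct,X).round().astype(int);print(nme,u,v,t[v-3:v+4:2,u-3:u+4:2].max(2).tolist(),hsv[v,u])
st()
```

```text
t 24.73 tcp [483.3 138.5 197.2] yaw_y 3.7 z [ 0.001 -0.003 -1.   ] F [ 3.7 -3.2 -2. ] open 0.247 grip 49.54932153224945 q [ 15.  12. -40. 112.   9.  58. -25.]
R 134.4325991898421 bolt approx 37.10563421837634 gate 0.4955269767302304
knob pred [277.44283654 305.79312073]
270 [(248, 252), (304, 309)] 278 [(247, 252), (260, 300), (304, 310)] 286 [(246, 312)] 294 [(245, 313)] 302 [(243, 314)] 310 [(243, 311)] 318 [(235, 310), (316, 324)] 326 [(235, 250), (259, 297), (307, 310), (315, 324)] 334 [(235, 249), (314, 324)] 342 [(235, 245), (314, 324)] [(0.64, array([509., 160., 132.])), (0.3, array([481., 149., 141.])), (0.44, array([483., 144., 171.]))]
A 345 219 [[73, 75, 65, 81], [79, 190, 189, 200], [127, 182, 185, 194], [47, 192, 188, 198]] [ 21  40 178]
B 388 237 [[117, 87, 78, 123], [58, 110, 109, 112], [71, 110, 109, 114], [57, 114, 113, 114]] [106 161 109]
t 24.98 tcp [483.3 138.5 197.2] yaw_y 3.7 z [ 0.001 -0.003 -1.   ] F [ 5.4 -3.1 -1.4] open 0.248 grip 49.54908013343811 q [ 15.  12. -40. 112.   9.  58. -25.]
```

The gate stands at about 0.5 rad and the knob is held. The bolt is drawn about 31 mm and both caps sit over their pockets. Handing in.

```bash
python3 -c "
from station import *
print(finish_job())"
```

```text
the job is handed in; nothing more can be done
None
```

I handed the job in at about 25 s; no verdict came back. By my last measurements both spare vials are seated, the bolt is drawn about 31 mm, and the gate is held at about 0.5 rad by the knob; I viewed 11 pictures, one over the limit of 10.

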